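# Load the checker shuttle and click it home

## Robot

A 7-joint arm with a two-finger parallel gripper is mounted at the origin on the work surface. World frame = base frame: x ahead of the robot, y to its left, z up, the work surface at z = 0. Lengths are in mm, angles in rad, forces in N, time in s.
With the tool pointing down it reaches from about 400 to 875 mm from the base axis. Payload 4.4 kg.
Tool frame: the origin (TCP) lies at the very end of the fingers, on their centre line; the grasp point (between the pads) lies 19 mm behind it; z points along the fingers, x is the direction in which the jaws open and shut, and the axes are right-handed (so a half turn about z gives the same grasp; the last joint's range is limited). The gripper opens to 85 mm and grips with 20 to 120 N. Pads are 22 mm wide; open, the fingers measure 114 mm over their backs; the gripper's body (76 mm by 85 mm) begins 54 mm behind the grasp point. The pads swing forward as they close: fully open they stand 13 mm farther back than shut.
Start: joints at [1.224, 0.628, 0.038, 1.517, -0.027, 0.996, -0.02], TCP at [180.158, -624.548, 231.313] pointing down, gripper open.
Joint ranges: [-3.06, 3.06], [-0.37, 2.12], [-1.25, 1.32], [0.18, 2.47], [-1.1, 4.24], [0.23, 1.98], [-2.94, 2.94]. Speed limits (rad/s): [2.57, 2.57, 3.14, 3.14, 3.14, 3.14, 3.14].

## Interface

Orientations are given as [roll, pitch, yaw] about the fixed x, y, z axes, in that order (R = Rz(yaw) Ry(pitch) Rx(roll)).
In Python, from cell import ctrl gives the robot as it stands.
- The arm moves only by the shell command python3 -m creep 'ROWS'. ROWS is text: rows parted by semicolons, each of 7 numbers parted by spaces: the shift along the tool's x, y, z in units of 40 mm (1.0 is 40 mm), then the turn, a rotation vector about the tool's x, y, z in degrees, then the closure, from 0 (fully open) to 1 (shut). In form: x y z rx ry rz grip; .... A call has 1 to 10 rows; each row is the pose to reach, as a shift and turn from the pose commanded when the call began, along the tool's axes at that moment; what a row does not reach only later rows make up. A row lasts 1/12 s, in which the tool goes at most 41.7 mm and 7.16 degrees, less where a joint would pass 70% of its speed; a pose out of reach is approached as far as the arm can. A call with a gripper value outside its range is refused whole. The fingers move at their own pace and stop on an object; the grip force is fixed at half the most. Time passes only in rows, so rows that repeat a pose let the fingers close. It gives the time, the measured TCP pose, the force and the opening at its end, in the units of the state.
- ctrl.read_state(): the state, without advancing time (a new reading comes with each control period).
- ctrl.get_image(name): name is "scene" or "top" or "wrist"; returns a dict with "img" (480x640x3 uint8, red, green, blue), "vfov" (degrees; the focal length in pixels is half the picture's height over the tangent of half this angle, whatever the lens; pixels are square), "cx", "cy" (the principal point, pixels), "distortion" ([k1, k2, p1, p2, k3] as OpenCV has them; the pictures are not rectified), "T" (4x4, takes a point from camera to world coordinates); the wrist camera has in their place "tool_from_camera" (4x4, takes a point from camera to tool coordinates, whose origin is the TCP and whose axes are the tool frame's). Camera axes: x right, y up, looking along -z (the intrinsics and any distortion apply to the point x, -y, -z); pixel columns grow to the right and rows downward; lengths in mm; the calibration is good to about 2 mm. A picture is of the moment at which its call begins: read the wrist's pose just before it. There is no depth.
- ctrl.finish_job(): hands the job in, once; it reports no verdict.
Trained networks look in the newest picture that a camera, given by its name, has taken for a name from the list of things; names that differ only in an ending like _2 or _b are one class to them, and where a whole thing is asked for, a point or a joint stands for the part that bears it (a point fixed in the world has none). Each returns a list of dicts, best first, with "score" (0 to 1); they miss things now and then, are a little off and sometimes report something else, mostly with a low value. They report only what shows in the picture. A call takes as long as a camera call. They do not tell look-alikes from the thing itself.
- ctrl.boxes_of(camera, thing): "rect" ([left, top, right, bottom] in pixels, round what is visible of it).
- ctrl.cut_out(camera, thing): "pixels" (480x640 bool, what is visible of it) and "rect" ([left, top, right, bottom] in pixels, round what is visible of it).
The state is a dict: "clock": time; "qpos": joint angles; "qd": joint speeds; "tau": joint torques, N m; "eef_pos": TCP position; "tool_rot": TCP orientation; "force": force on the tool from outside, world axes, zero at the start; "torque": the same for the moment, N m; "width": finger opening in mm.
Only numpy, scipy, OpenCV 4.12 (cv2) and the standard library are available. Lean on these libraries where they do the work, as an engineer would, in place of code of your own. Each camera call takes 0.05 s, during which the arm holds its last target.

## Task

Load the finishing jig: first draw its carriage by the wooden pull all the way back to the loading stop, then lay each of the loose checkers flat and precisely centred on a brass seat of its own. Then push the carriage smoothly along its slide until the spring detent clicks and holds it fully home, with all the checkers still centred on their seats. Leave the dice cup, the block plane and the brass corner protectors where they are.

Things in the scene. Friction and masses are not known exactly. Their poses are not given: they have to be found in the camera images.
- jig: low aluminium jig bed, fixed to the bench, 140 (x) x 510 (y) x 20 mm high; origin at the centre of its underside, y along the slide towards the home end. A steel carriage, 70 mm wide and 368 mm long, lies in it, its deck level with the bed's top (20 mm above the bench)
- detent (a point): ball of the spring plunger, in a grey bridge (106 mm across the slide, 20 mm along it, 54 mm high above the bench) over the home end of the jig; the carriage's nose, with a ridge on it that must pass the ball, runs under it
- carriage (a joint): carriage along the jig's +y, m: 0 at the loading stop, 0.110 fully home at the end stop. Starts between; about 1 N friction, 60 N per m/s damping. The ridge meets the ball at 0.098, resists with up to about 9 N, passes its crest at 0.105; then the spring drives the carriage on to 0.110 and holds it there with about 3 N. Stopped short of the crest, it springs back to about 0.098
- pull (a point): upright turned wooden pull fixed on the carriage's deck at its -y end, about 18 mm in diameter, rising 42 mm from the deck; this point is on its axis 22 mm above the deck (42 mm above the bench). It can be gripped from above
- seat1 (a point): centre of the top face of a brass seat, number 1 of 6 from the pull's end: a disc 38 mm in diameter standing 4 mm above the carriage's deck (top 24 mm above the bench); the seats are in one row along the slide, 48 mm apart, the first 50 mm from the pull, and move with the carriage; z up, y along the slide
- seat2 (a point): likewise, another seat, number 2 of 6 from the pull's end
- seat3 (a point): likewise, another seat, number 3 of 6 from the pull's end
- seat4 (a point): likewise, another seat, number 4 of 6 from the pull's end
- seat5 (a point): likewise, another seat, number 5 of 6 from the pull's end
- seat6 (a point): likewise, another seat, number 6 of 6 from the pull's end
- checker1: tortoiseshell-coloured checker, a plain flat disc 38 mm in diameter and 12 mm thick, 18 g, both faces alike; origin at its very centre (6 mm above what it lies on), z its axis. Four to six of them lie on the bench beyond the jig; the others are absent
- checker2: another such checker (may be absent)
- checker3: another such checker (may be absent)
- checker4: another such checker (may be absent)
- checker5: another such checker (may be absent)
- checker6: another such checker (may be absent)
- dice_cup: olive wood dice cup, 72 mm in diameter, 90 mm high, open at the top, standing left of the jig; origin at the centre of its underside; to be left alone
- block_plane: small steel block plane 140 x 44 x 55 mm, right of the jig; origin at the centre of its sole; to be left alone
- corner_a: brass corner protector, 40 x 40 mm, 22 mm high, on the bench at the left; origin at the centre of its underside; to be left alone
- corner_b: the same, at the right; to be left alone
Things that resemble listed ones, but are neither listed nor needed, are in the scene too. What is shaped like the checker1 but grey or turquoise is not meant.

How it is judged (in metres and radians):
On the way, in this order (a step that is already met when the one before it is completed fails the run):
1. the carriage is drawn back to the loading stop (within 6 mm) (value of joint carriage below 0.006 m), for 0.2 s.
2. every checker present lies flat, released and at rest on a seat of its own, centred within 4 mm (((horizontal distance between checker1 and seat1 below 0.004 m and z of checker1 in the frame of seat1 between 0.0035 and 0.0085 m) or (horizontal distance between checker1 and seat2 below 0.004 m and z of checker1 in the frame of seat2 between 0.0035 and 0.0085 m) or (horizontal distance between checker1 and seat3 below 0.004 m and z of checker1 in the frame of seat3 between 0.0035 and 0.0085 m) or (horizontal distance between checker1 and seat4 below 0.004 m and z of checker1 in the frame of seat4 between 0.0035 and 0.0085 m) or (horizontal distance between checker1 and seat5 below 0.004 m and z of checker1 in the frame of seat5 between 0.0035 and 0.0085 m) or (horizontal distance between checker1 and seat6 below 0.004 m and z of checker1 in the frame of seat6 between 0.0035 and 0.0085 m)) and contact force between the fingers and checker1 below 0.2 N and linear speed of each of checker1, checker2, checker3, checker4, checker5, checker6 below 0.02 m/s and ((horizontal distance between checker2 and seat1 below 0.004 m and z of checker2 in the frame of seat1 between 0.0035 and 0.0085 m) or (horizontal distance between checker2 and seat2 below 0.004 m and z of checker2 in the frame of seat2 between 0.0035 and 0.0085 m) or (horizontal distance between checker2 and seat3 below 0.004 m and z of checker2 in the frame of seat3 between 0.0035 and 0.0085 m) or (horizontal distance between checker2 and seat4 below 0.004 m and z of checker2 in the frame of seat4 between 0.0035 and 0.0085 m) or (horizontal distance between checker2 and seat5 below 0.004 m and z of checker2 in the frame of seat5 between 0.0035 and 0.0085 m) or (horizontal distance between checker2 and seat6 below 0.004 m and z of checker2 in the frame of seat6 between 0.0035 and 0.0085 m)) and contact force between the fingers and checker2 below 0.2 N and ((horizontal distance between checker3 and seat1 below 0.004 m and z of checker3 in the frame of seat1 between 0.0035 and 0.0085 m) or (horizontal distance between checker3 and seat2 below 0.004 m and z of checker3 in the frame of seat2 between 0.0035 and 0.0085 m) or (horizontal distance between checker3 and seat3 below 0.004 m and z of checker3 in the frame of seat3 between 0.0035 and 0.0085 m) or (horizontal distance between checker3 and seat4 below 0.004 m and z of checker3 in the frame of seat4 between 0.0035 and 0.0085 m) or (horizontal distance between checker3 and seat5 below 0.004 m and z of checker3 in the frame of seat5 between 0.0035 and 0.0085 m) or (horizontal distance between checker3 and seat6 below 0.004 m and z of checker3 in the frame of seat6 between 0.0035 and 0.0085 m)) and contact force between the fingers and checker3 below 0.2 N and ((horizontal distance between checker4 and seat1 below 0.004 m and z of checker4 in the frame of seat1 between 0.0035 and 0.0085 m) or (horizontal distance between checker4 and seat2 below 0.004 m and z of checker4 in the frame of seat2 between 0.0035 and 0.0085 m) or (horizontal distance between checker4 and seat3 below 0.004 m and z of checker4 in the frame of seat3 between 0.0035 and 0.0085 m) or (horizontal distance between checker4 and seat4 below 0.004 m and z of checker4 in the frame of seat4 between 0.0035 and 0.0085 m) or (horizontal distance between checker4 and seat5 below 0.004 m and z of checker4 in the frame of seat5 between 0.0035 and 0.0085 m) or (horizontal distance between checker4 and seat6 below 0.004 m and z of checker4 in the frame of seat6 between 0.0035 and 0.0085 m)) and contact force between the fingers and checker4 below 0.2 N and ((horizontal distance between checker5 and seat1 below 0.004 m and z of checker5 in the frame of seat1 between 0.0035 and 0.0085 m) or (horizontal distance between checker5 and seat2 below 0.004 m and z of checker5 in the frame of seat2 between 0.0035 and 0.0085 m) or (horizontal distance between checker5 and seat3 below 0.004 m and z of checker5 in the frame of seat3 between 0.0035 and 0.0085 m) or (horizontal distance between checker5 and seat4 below 0.004 m and z of checker5 in the frame of seat4 between 0.0035 and 0.0085 m) or (horizontal distance between checker5 and seat5 below 0.004 m and z of checker5 in the frame of seat5 between 0.0035 and 0.0085 m) or (horizontal distance between checker5 and seat6 below 0.004 m and z of checker5 in the frame of seat6 between 0.0035 and 0.0085 m)) and contact force between the fingers and checker5 below 0.2 N and ((horizontal distance between checker6 and seat1 below 0.004 m and z of checker6 in the frame of seat1 between 0.0035 and 0.0085 m) or (horizontal distance between checker6 and seat2 below 0.004 m and z of checker6 in the frame of seat2 between 0.0035 and 0.0085 m) or (horizontal distance between checker6 and seat3 below 0.004 m and z of checker6 in the frame of seat3 between 0.0035 and 0.0085 m) or (horizontal distance between checker6 and seat4 below 0.004 m and z of checker6 in the frame of seat4 between 0.0035 and 0.0085 m) or (horizontal distance between checker6 and seat5 below 0.004 m and z of checker6 in the frame of seat5 between 0.0035 and 0.0085 m) or (horizontal distance between checker6 and seat6 below 0.004 m and z of checker6 in the frame of seat6 between 0.0035 and 0.0085 m)) and contact force between the fingers and checker6 below 0.2 N), for 0.3 s.
3. the carriage is clicked home past the detent (value of joint carriage above 0.107 m), for 0.3 s.
At the end, for the whole second after the job is handed in: The carriage is held home by the detent (joint above 0.107 of 0.110) and at rest; every checker present lies flat and still on a seat of its own, its centre within 4 mm of the seat's horizontally (value of joint carriage above 0.107 m and ((horizontal distance between checker1 and seat1 below 0.004 m and z of checker1 in the frame of seat1 between 0.0035 and 0.0085 m) or (horizontal distance between checker1 and seat2 below 0.004 m and z of checker1 in the frame of seat2 between 0.0035 and 0.0085 m) or (horizontal distance between checker1 and seat3 below 0.004 m and z of checker1 in the frame of seat3 between 0.0035 and 0.0085 m) or (horizontal distance between checker1 and seat4 below 0.004 m and z of checker1 in the frame of seat4 between 0.0035 and 0.0085 m) or (horizontal distance between checker1 and seat5 below 0.004 m and z of checker1 in the frame of seat5 between 0.0035 and 0.0085 m) or (horizontal distance between checker1 and seat6 below 0.004 m and z of checker1 in the frame of seat6 between 0.0035 and 0.0085 m)) and linear speed of each of checker1, checker2, checker3, checker4, checker5, checker6 below 0.02 m/s and ((horizontal distance between checker2 and seat1 below 0.004 m and z of checker2 in the frame of seat1 between 0.0035 and 0.0085 m) or (horizontal distance between checker2 and seat2 below 0.004 m and z of checker2 in the frame of seat2 between 0.0035 and 0.0085 m) or (horizontal distance between checker2 and seat3 below 0.004 m and z of checker2 in the frame of seat3 between 0.0035 and 0.0085 m) or (horizontal distance between checker2 and seat4 below 0.004 m and z of checker2 in the frame of seat4 between 0.0035 and 0.0085 m) or (horizontal distance between checker2 and seat5 below 0.004 m and z of checker2 in the frame of seat5 between 0.0035 and 0.0085 m) or (horizontal distance between checker2 and seat6 below 0.004 m and z of checker2 in the frame of seat6 between 0.0035 and 0.0085 m)) and ((horizontal distance between checker3 and seat1 below 0.004 m and z of checker3 in the frame of seat1 between 0.0035 and 0.0085 m) or (horizontal distance between checker3 and seat2 below 0.004 m and z of checker3 in the frame of seat2 between 0.0035 and 0.0085 m) or (horizontal distance between checker3 and seat3 below 0.004 m and z of checker3 in the frame of seat3 between 0.0035 and 0.0085 m) or (horizontal distance between checker3 and seat4 below 0.004 m and z of checker3 in the frame of seat4 between 0.0035 and 0.0085 m) or (horizontal distance between checker3 and seat5 below 0.004 m and z of checker3 in the frame of seat5 between 0.0035 and 0.0085 m) or (horizontal distance between checker3 and seat6 below 0.004 m and z of checker3 in the frame of seat6 between 0.0035 and 0.0085 m)) and ((horizontal distance between checker4 and seat1 below 0.004 m and z of checker4 in the frame of seat1 between 0.0035 and 0.0085 m) or (horizontal distance between checker4 and seat2 below 0.004 m and z of checker4 in the frame of seat2 between 0.0035 and 0.0085 m) or (horizontal distance between checker4 and seat3 below 0.004 m and z of checker4 in the frame of seat3 between 0.0035 and 0.0085 m) or (horizontal distance between checker4 and seat4 below 0.004 m and z of checker4 in the frame of seat4 between 0.0035 and 0.0085 m) or (horizontal distance between checker4 and seat5 below 0.004 m and z of checker4 in the frame of seat5 between 0.0035 and 0.0085 m) or (horizontal distance between checker4 and seat6 below 0.004 m and z of checker4 in the frame of seat6 between 0.0035 and 0.0085 m)) and ((horizontal distance between checker5 and seat1 below 0.004 m and z of checker5 in the frame of seat1 between 0.0035 and 0.0085 m) or (horizontal distance between checker5 and seat2 below 0.004 m and z of checker5 in the frame of seat2 between 0.0035 and 0.0085 m) or (horizontal distance between checker5 and seat3 below 0.004 m and z of checker5 in the frame of seat3 between 0.0035 and 0.0085 m) or (horizontal distance between checker5 and seat4 below 0.004 m and z of checker5 in the frame of seat4 between 0.0035 and 0.0085 m) or (horizontal distance between checker5 and seat5 below 0.004 m and z of checker5 in the frame of seat5 between 0.0035 and 0.0085 m) or (horizontal distance between checker5 and seat6 below 0.004 m and z of checker5 in the frame of seat6 between 0.0035 and 0.0085 m)) and ((horizontal distance between checker6 and seat1 below 0.004 m and z of checker6 in the frame of seat1 between 0.0035 and 0.0085 m) or (horizontal distance between checker6 and seat2 below 0.004 m and z of checker6 in the frame of seat2 between 0.0035 and 0.0085 m) or (horizontal distance between checker6 and seat3 below 0.004 m and z of checker6 in the frame of seat3 between 0.0035 and 0.0085 m) or (horizontal distance between checker6 and seat4 below 0.004 m and z of checker6 in the frame of seat4 between 0.0035 and 0.0085 m) or (horizontal distance between checker6 and seat5 below 0.004 m and z of checker6 in the frame of seat5 between 0.0035 and 0.0085 m) or (horizontal distance between checker6 and seat6 below 0.004 m and z of checker6 in the frame of seat6 between 0.0035 and 0.0085 m)) and velocity of joint carriage below 0.01 m/s); the robot touches nothing.
It fails at once if the dice cup is moved more than 30 mm (distance of dice_cup from where it was at the start of the episode above 0.03 m).
It fails at once if the block plane is moved more than 30 mm (distance of block_plane from where it was at the start of the episode above 0.03 m).
It fails at once if a brass corner protector is moved more than 30 mm (distance of corner_a from where it was at the start of the episode above 0.03 m).
It fails at once if a brass corner protector is moved more than 30 mm (distance of corner_b from where it was at the start of the episode above 0.03 m).
Of checker1, checker2, checker3, checker4, checker5, checker6 only 4 to 6 are there at a start; the rules pass over those that are not, and their reading is None.
At some moment in a run one of checker1, checker2, checker3, checker4, checker5, checker6 may be knocked a few centimetres aside while the robot is not near it.
Once in a run the grip may slacken for a moment while it holds something.
It also fails if it takes over 210 s, if anything falls off the work surface, if the arm or the gripper's body presses on something with over 40 N, if the wrist force passes 120 N, or if a joint passes its speed limit or range.

## Working session

There is one attempt and no reset: what is moved stays moved. The work goes in short steps, Python scripts to look and compute and a shell command to move; the robot and the scene stay as the last step left them, time stands still between calls to the robot, and variables do not carry over. Pictures are saved under pics/ and viewed, and the job is handed in when it is done.

```bash
ls; mkdir -p pics; python3 - <<'E'
from cell import ctrl
import cv2, numpy as np
s=ctrl.read_state()
print({k:np.round(v,3).tolist() for k,v in s.items()})
for n in ("scene","top","wrist"):
    d=ctrl.get_image(n)
    print(n,d['vfov'],d['cx'],d['cy'],d['distortion'])
    print(np.round(d.get('T',d.get('tool_from_camera')),3).tolist())
    cv2.imwrite(f'pics/{n}0.png',d['img'][:,:,::-1])
E
```

```text
pics
{'clock': 0.0, 'qpos': [1.224, 0.629, 0.038, 1.518, -0.027, 0.996, -0.02], 'qd': [-0.001, 0.002, 0.003, 0.0, 0.0, -0.001, -0.0], 'tau': [-0.0, -56.34, 1.226, -19.344, 0.011, 0.01, 0.0], 'eef_pos': [179.99, -623.945, 230.401], 'tool_rot': [3.142, 0.002, -1.29], 'force': [-0.503, -1.396, -0.307], 'torque': [0.022, 0.013, -0.022], 'width': 85.338}
scene 50.39014122015053 322.4380224010436 237.16372576354118 [0.04859022 0.         0.         0.         0.        ]
[[0.633, -0.424, 0.648, 1442.663], [0.774, 0.346, -0.53, -688.509], [0.001, 0.837, 0.547, 770.018], [0.0, 0.0, 0.0, 1.0]]
top 56.72264014944966 320.82922382303735 236.5141397462769 [-0.01183937  0.          0.          0.          0.        ]
[[0.002, 0.999, -0.037, 555.304], [-1.0, 0.002, -0.006, -14.548], [-0.006, 0.037, 0.999, 949.886], [0.0, 0.0, 0.0, 1.0]]
wrist 61.48683769446936 314.07111702611286 242.45517546593817 [-0.03846871  0.          0.          0.          0.        ]
[[1.0, 0.001, 0.0, 0.845], [0.001, -0.959, -0.285, -72.514], [-0.0, 0.285, -0.959, -141.871], [0.0, 0.0, 0.0, 1.0]]
```

View pics/top0.png

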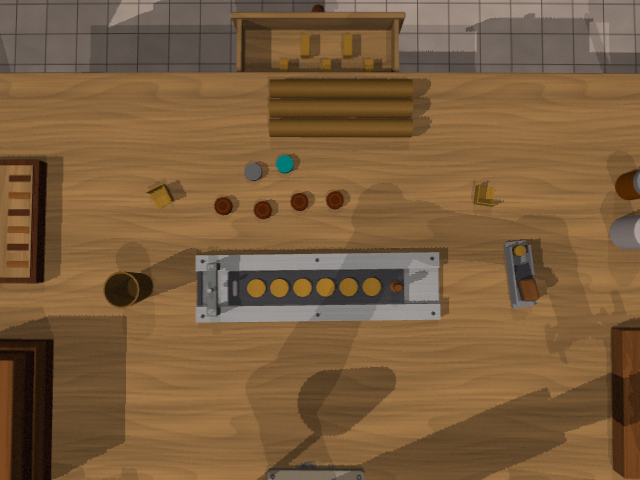

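View pics/scene0.png

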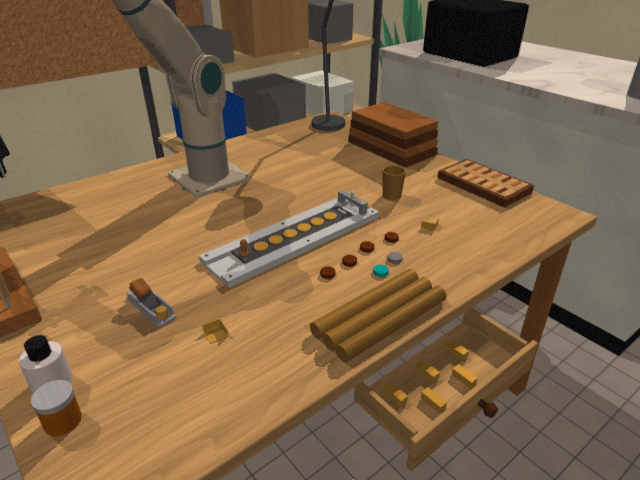

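View pics/wrist0.png

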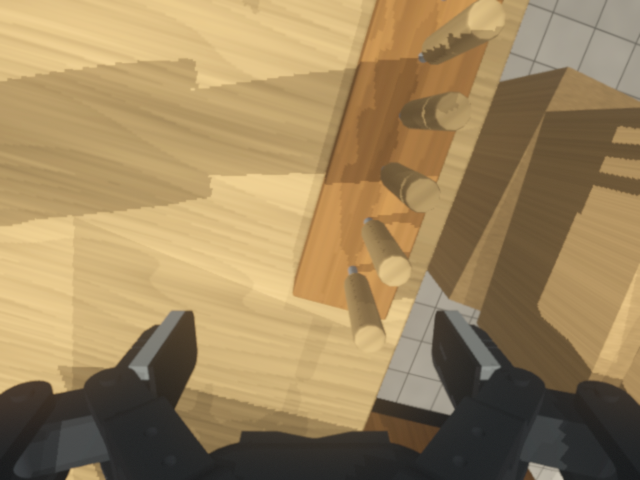

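The top view shows four tortoiseshell checkers at about (223,205), (263,210), (300,202) and (335,200). The grey one at (254,172) and the turquoise one at (285,163) are look-alikes. The jig lies along y, with the pull at (397,287) and the bridge at (211,288).

```bash
cat > h.py <<'E'
from cell import ctrl
import cv2, numpy as np
from scipy.spatial.transform import Rotation as Ro
def rot(rpy): return Ro.from_euler('xyz',rpy).as_matrix()
def cam(name):
    s=ctrl.read_state(); d=ctrl.get_image(name)
    if 'T' in d: T=np.array(d['T'])
    else:
        W=np.eye(4); W[:3,:3]=rot(s['tool_rot']); W[:3,3]=s['eef_pos']
        T=W@np.array(d['tool_from_camera'])
    f=240/np.tan(np.radians(d['vfov']/2)); K=np.array([[f,0,d['cx']],[0,f,d['cy']],[0,0,1]])
    return dict(img=d['img'],T=T,K=K,D=np.array(d['distortion'],float),s=s)
def p2w(c,uv,z):
    uv=np.array(uv,float).reshape(-1,1,2)
    n=cv2.undistortPoints(uv,c['K'],c['D'])[:,0]
    r=np.c_[n[:,0],-n[:,1],-np.ones(len(n))]@c['T'][:3,:3].T
    o=c['T'][:3,3]; return o+r*((z-o[2])/r[:,2])[:,None]
def w2p(c,P):
    P=np.atleast_2d(P); q=(P-c['T'][:3,3])@c['T'][:3,:3]; q=q*[1,-1,-1]
    return cv2.projectPoints(q.reshape(-1,1,3),np.zeros(3),np.zeros(3),c['K'],c['D'])[0][:,0]
def save(c,n): cv2.imwrite(f'pics/{n}.png',np.ascontiguousarray(c['img'][:,:,::-1]))
def cen(m): v,u=np.nonzero(m); return [u.mean(),v.mean()]
def rows(pos,yaw=None,cmd=None):
    """shift (units of 40mm) & turn(deg) from cmd/current to world pos with tool down at yaw"""
    s=ctrl.read_state()
    p=np.array(s['eef_pos'] if cmd is None else cmd[:3]); R=rot(s['tool_rot'] if cmd is None else [np.pi,0,cmd[3]])
    d=R.T@(np.array(pos)-p)/40
    r=np.zeros(3)
    if yaw is not None: r=np.degrees(Ro.from_matrix(R.T@rot([np.pi,0,yaw])).as_rotvec())
    print('row',np.round(d,3),np.round(r,2),'dist',np.linalg.norm(d)*40)
E
python3 - <<'E'
from h import *
for n in ('top','scene'):
    c=cam(n)
    for t,z in (('checker1',6),('seat1',24),('pull',42),('detent',40),('dice_cup',45),('corner_a',11),('block_plane',30)):
        for o in ctrl.cut_out(n,t):
            uv=cen(o['pixels']); print(n,t,round(o['score'],2),np.round(uv,1),np.round(p2w(c,uv,z)[0],1), np.round(o['rect']), c['img'][o['pixels']].mean(0).round())
E
python3 - <<'E'
from h import *
c=cam('top')
im=c['img'][140:330,150:470]; cv2.imwrite('pics/topz.png',cv2.resize(im,(800,475),interpolation=cv2.INTER_CUBIC)[:,:,::-1])
E
```

```text
top checker1 0.69 [317. 287.] [483.   -1.4   6. ] [194. 252. 441. 322.] [115. 108.  99.]
top checker1 0.66 [284.  163.7] [745.6  69.8   6. ] [276. 158. 295. 170.] [  6. 117. 111.]
top checker1 0.64 [298.9 201.6] [664.2  37.6   6. ] [290. 194. 307. 213.] [80. 35. 10.]
top checker1 0.59 [222.7 205.4] [656.  200.4   6. ] [217. 197. 235. 213.] [78. 35. 10.]
top checker1 0.52 [252.5 171.6] [728.5 137.3   6. ] [246. 162. 262. 178.] [92. 87. 86.]
top checker1 0.49 [262.  209.6] [647.1 116.3   6. ] [252. 199. 274. 218.] [79. 35. 10.]
top checker1 0.47 [334.5 199.8] [668.3 -38.1   6. ] [325. 192. 346. 210.] [80. 35.  9.]
top seat1 0.89 [315.2 286.8] [484.6   2.1  24. ] [229. 268. 405. 307.] [81. 68. 50.]
top pull 0.78 [315.2 287. ] [485.6   1.8  42. ] [227. 269. 404. 307.] [81. 68. 50.]
top detent 0.91 [316.9 287. ] [485.6  -1.6  40. ] [195. 251. 439. 326.] [115. 108.  99.]
top dice_cup 0.77 [126.9 288.5] [481.7 385.5  45. ] [105. 270. 153. 307.] [55. 38. 15.]
top corner_a 0.7 [315.2 286.9] [483.6   2.4  11. ] [225. 271. 403. 306.] [81. 68. 50.]
top corner_a 0.63 [161.5 196. ] [675.3 330.   1
[... 904 characters left out ...]
-56.2  40. ] [197. 192. 381. 289.] [131. 122. 111.]
scene detent 0.43 [428.2 225.1] [713.1 279.2  40. ] [420. 220. 438. 232.] [126.  92.  41.]
scene detent 0.17 [149.9 303.1] [ 543.7 -436.6   40. ] [127. 279. 176. 325.] [97. 80. 64.]
scene dice_cup 0.8 [392.7 182.1] [480.1 381.9  45. ] [383. 165. 406. 201.] [83. 58. 26.]
scene dice_cup 0.26 [289.  234.6] [519.1 -45.4  45. ] [232. 207. 355. 265.] [103.  85.  61.]
scene corner_a 0.93 [214.8 330.6] [ 679.5 -358.1   11. ] [203. 320. 229. 344.] [131.  95.  38.]
scene corner_a 0.46 [428.6 224.7] [683.5 320.1  11. ] [422. 218. 440. 230.] [127.  93.  40.]
scene block_plane 0.55 [149.7 303.1] [ 531.  -433.6   30. ] [125. 278. 179. 326.] [96. 79. 64.]
```

View pics/topz.png

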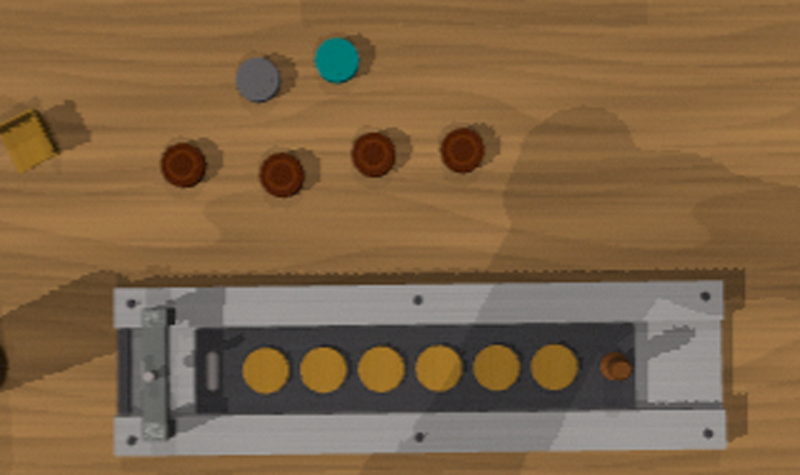

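Four checkers confirmed. Next I segment by colour to get sub-pixel centroids.

```bash
cat >> h.py <<'E'
def comps(mask,amin,amax):
    n,l,st,ce=cv2.connectedComponentsWithStats(mask.astype(np.uint8),connectivity=4)
    return [(ce[i],st[i]) for i in range(1,n) if amin<=st[i,4]<=amax]
def find(c,kind,roi=None,amin=60,amax=100000):
    hsv=cv2.cvtColor(c['img'],cv2.COLOR_RGB2HSV).astype(int); H,S,V=hsv[...,0],hsv[...,1],hsv[...,2]
    if kind=='seat': m=(H>15)&(H<25)&(S>190)
    else: m=(H<13)&(S>190)&(V<140)
    if roi: 
        k=np.zeros_like(m); k[roi[1]:roi[3],roi[0]:roi[2]]=1; m=m&k
    return comps(m,amin,amax)
E
python3 - <<'E'
from h import *
c=cam('top')
for (u,v) in ((257,288),(263,210),(397,288),(403,287)): print(c['img'][v,u], cv2.cvtColor(c['img'],cv2.COLOR_RGB2HSV)[v,u])
for k,roi,z in (('seat',(190,250,445,325),24),('chk',(190,150,400,235),12),('chk',(380,250,445,325),60)):
    for ce,st in find(c,k,roi,20): print(k,np.round(ce,2),st,np.round(p2w(c,ce,z)[0],1))
# bed corners screws
E
```

```text
[158 115  38] [ 19 194 158]
[71 25  0] [ 11 255  71]
[110  64  32] [ 12 181 110]
[58 53 53] [ 0 22 58]
seat [348.42 286.46] [341 278  16  18 185] [485.6 -66.8  24. ]
seat [371.31 286.19] [363 278  17  18 176] [ 486.2 -114.3   24. ]
seat [256.13 287.58] [248 279  17  17 200] [482.8 124.9  24. ]
seat [279.07 287.54] [271 279  17  18 194] [483.   77.2  24. ]
seat [302.15 286.67] [294 279  17  17 182] [484.9  29.2  24. ]
seat [325.14 287.07] [317 279  17  17 196] [484.2 -18.5  24. ]
chk [334.58 199.74] [327 191  16  18 227] [667.6 -38.2  12. ]
chk [299.08 201.4 ] [291 193  17  18 229] [664.  37.  12.]
chk [223.04 205.89] [215 197  17  18 227] [654.2 198.2  12. ]
chk [262.32 209.71] [254 201  17  18 224] [646.2 114.8  12. ]
```

```bash
python3 - <<'E'
from h import *
rows([486.9,-164,150],-1.557)
E
```

```text
row [ -8.938 -10.559   2.033] [-0.  -0.  15.3] dist 559.3013715955674
```

```bash
python3 -m creep '-8.94 -10.56 2.03 0 0 15.3 0;-8.94 -10.56 2.03 0 0 15.3 0;-8.94 -10.56 2.03 0 0 15.3 0;-8.94 -10.56 2.03 0 0 15.3 0;-8.94 -10.56 2.03 0 0 15.3 0;-8.94 -10.56 2.03 0 0 15.3 0;-8.94 -10.56 2.03 0 0 15.3 0;-8.94 -10.56 2.03 0 0 15.3 0;-8.94 -10.56 2.03 0 0 15.3 0;-8.94 -10.56 2.03 0 0 15.3 0'; python3 - <<'E'
from h import *
rows([486.9,-164,150],-1.557)
E
```

```text
clock: 1.88
eef_pos: [409.7, -279.8, 170.9]
tool_rot: [-3.141, -0.0, -1.557]
force: [0.8, 0.1, -0.2]
width: 85.5
row [-2.87  -1.969  0.523] [-0.05 -0.03 -0.02] dist 140.77247027051652
```

```bash
python3 -m creep '-2.87 -1.97 .52 0 0 0 0;-2.87 -1.97 .52 0 0 0 0;-2.87 -1.97 .52 0 0 0 0;-2.87 -1.97 .52 0 0 0 0;-2.87 -1.97 .52 0 0 0 0;-2.87 -1.97 .52 0 0 0 0;-2.87 -1.97 .52 0 0 0 0'; python3 - <<'E'
from h import *
print(ctrl.read_state()['eef_pos'])
c=cam('wrist'); save(c,'w1')
print(w2p(c,[[486.9,-164,20],[486.9,-164,62],[486.2,-114,24]]))
rows([486.9,-164,31],-1.557)
E
```

```text
clock: 2.47
eef_pos: [485.3, -166.9, 150.2]
tool_rot: [3.141, -0.001, -1.558]
force: [-0.5, -0.1, 0.2]
width: 85.1
[ 485.27332142 -166.86235557  150.19720903]
[[308.78133678 229.0868321 ]
 [307.96813432 246.8999153 ]
 [236.03500671 230.78995003]]
row [-0.085 -0.047  2.982] [ 0.01 -0.06 -0.15] dist 119.36094972156681
```

View pics/w1.png

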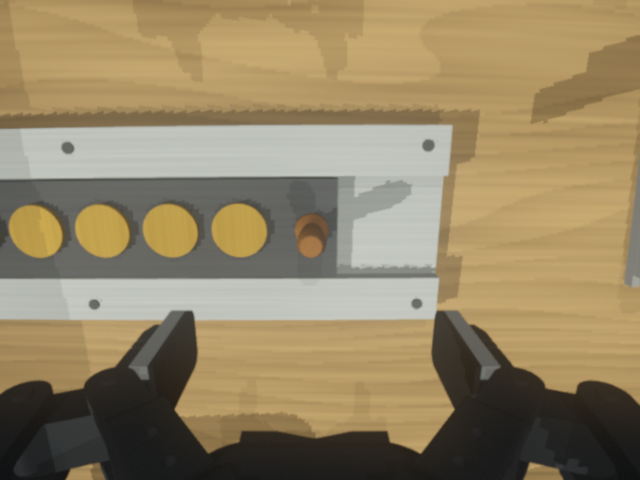

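```bash
python3 -m creep '-.03 -.04 1 0 0 0 0;-.03 -.04 2 0 0 0 0;-.03 -.04 2.6 0 0 0 0;-.03 -.04 2.98 0 0 0 0;-.03 -.04 2.98 0 0 0 .3;-.03 -.04 2.98 0 0 0 .6;-.03 -.04 2.98 0 0 0 1;-.03 -.04 2.98 0 0 0 1;-.03 -.04 2.98 0 0 0 1;-.03 -.04 2.98 0 0 0 1'
```

```text
clock: 3.35
eef_pos: [488.3, -164.7, 32.2]
tool_rot: [-3.139, -0.001, -1.557]
force: [-1.1, 0.6, 7.7]
width: 16.3
```

```bash
python3 -m creep '0 0 0 0 0 0 1;0 0 0 0 0 0 1;0 0 0 0 0 0 1'; python3 - <<'E'
from h import *
c=cam('scene')
im=c['img'][180:300,180:400]; cv2.imwrite('pics/s1.png',cv2.resize(im,(770,420),interpolation=cv2.INTER_CUBIC)[:,:,::-1])
c=cam('top'); 
for ce,st in find(c,'seat',(150,250,500,325),20): print(np.round(ce,2),st,np.round(p2w(c,ce,24)[0],1))
E
```

```text
clock: 3.6
eef_pos: [488.3, -164.8, 32.2]
tool_rot: [-3.139, -0.001, -1.557]
force: [-0.6, -0.1, 6.9]
width: 16.3
[367.98 284.18] [363 278  14  16  82] [ 490.4 -107.4   24. ]
[256.07 287.82] [248 279  17  18 202] [482.2 125.   24. ]
[281.72 286.57] [277 279  11  18  79] [485.   71.7  24. ]
[301.98 287.01] [294 279  17  18 149] [484.2  29.6  24. ]
[325.23 286.94] [317 279  17  17 177] [484.5 -18.7  24. ]
[347.97 286.82] [341 279  16  17 153] [484.8 -65.9  24. ]
[274.49 287.86] [271 281   8  15  74] [482.3  86.7  24. ]
```

View pics/s1.png

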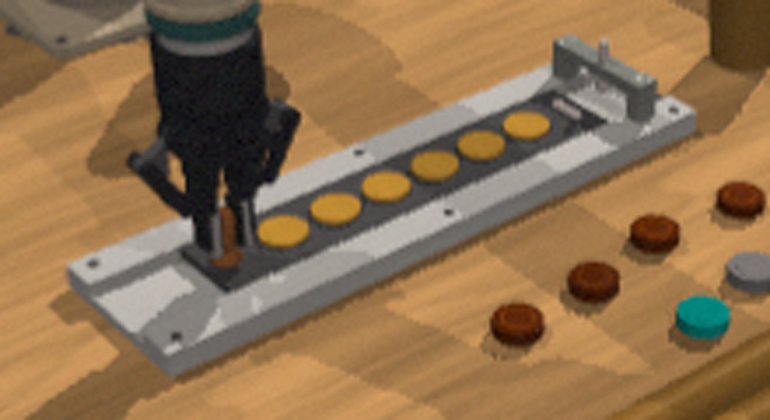

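The pull is gripped at a width of 16.3 mm. I now draw it back slowly, watching the force.

```bash
python3 -m creep '.1 0 0 0 0 0 1;.2 0 0 0 0 0 1;.3 0 0 0 0 0 1;.4 0 0 0 0 0 1;.5 0 0 0 0 0 1;.6 0 0 0 0 0 1;.7 0 0 0 0 0 1;.8 0 0 0 0 0 1;.9 0 0 0 0 0 1;1 0 0 0 0 0 1'
```

```text
clock: 4.53
eef_pos: [488.9, -203.1, 32.2]
tool_rot: [-3.14, 0.001, -1.556]
force: [-0.9, 3.4, 8.0]
width: 16.5
```

```bash
python3 -m creep '.08 0 0 0 0 0 1;.16 0 0 0 0 0 1;.24 0 0 0 0 0 1;.32 0 0 0 0 0 1;.4 0 0 0 0 0 1'
```

```text
clock: 4.95
eef_pos: [489.1, -219.4, 32.2]
tool_rot: [-3.14, 0.001, -1.556]
force: [-0.3, 3.7, 7.5]
width: 16.2
```

```bash
python3 -m creep '.05 0 0 0 0 0 1;.1 0 0 0 0 0 1;.15 0 0 0 0 0 1;.2 0 0 0 0 0 1;.25 0 0 0 0 0 1'
```

```text
clock: 5.37
eef_pos: [489.3, -229.5, 32.2]
tool_rot: [-3.14, 0.001, -1.556]
force: [0.3, 10.4, 7.0]
width: 16.0
```

```bash
python3 -m creep '.03 0 0 0 0 0 1;.06 0 0 0 0 0 1;.06 0 0 0 0 0 1;.06 0 0 0 0 0 1'; python3 - <<'E'
from h import *
c=cam('top'); save(c,'t2')
for ce,st in find(c,'seat',(150,250,500,325),20): print(np.round(ce,2),st,np.round(p2w(c,ce,24)[0],1))
print(ctrl.read_state()['eef_pos'],ctrl.read_state()['force'])
E
```

```text
clock: 5.7
eef_pos: [489.2, -229.5, 32.2]
tool_rot: [-3.141, 0.003, -1.555]
force: [-0.5, 7.1, 8.6]
width: 16.3
[356.3  286.57] [348 278  17  18 182] [485.4 -83.2  24. ]
[379.47 286.27] [371 278  17  17 197] [ 486.1 -131.2   24. ]
[399.97 284.8 ] [394 278  16  17 129] [ 489.2 -173.7   24. ]
[287.42 286.83] [279 279  17  18 170] [484.5  59.8  24. ]
[310.31 287.09] [302 279  17  17 162] [484.1  12.3  24. ]
[333.37 287.07] [325 279  17  17 175] [484.2 -35.6  24. ]
[ 489.27896337 -229.45595224   32.17299299] [-0.2782119   7.25758285  8.23540067]
```

View pics/t2.png

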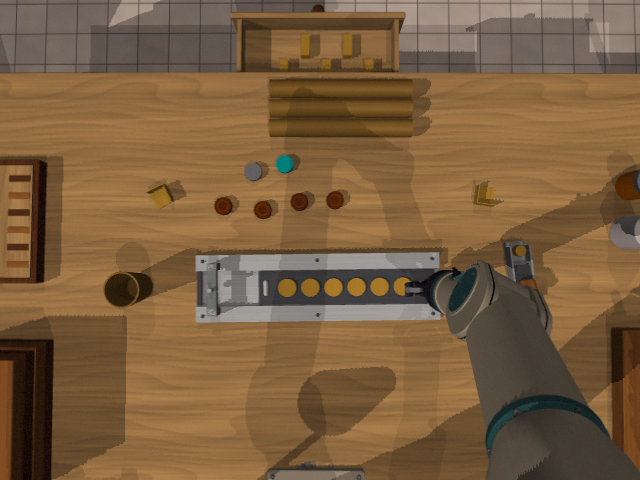

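The carriage is at the stop: a steady 7 N with no further motion, and the camera puts seat 1 at about y=-179, so the pull at -229. I'll release it, turn 90° and grip the pull across x to learn its x in the robot frame.

```bash
python3 -m creep '-.03 .07 0 0 0 0 1;-.03 .07 0 0 0 0 .6;-.03 .07 0 0 0 0 0;-.03 .07 0 0 0 0 0;-.03 .07 0 0 0 -7 0;-.03 .07 0 0 0 -14 0;-.03 .07 0 0 0 -21 0;-.03 .07 0 0 0 -28 0;-.03 .07 0 0 0 -35 0;-.03 .07 0 0 0 -42 0'; python3 -m creep '0 0 0 0 0 -7 0;0 0 0 0 0 -14 0;0 0 0 0 0 -21 0;0 0 0 0 0 -28 0;0 0 0 0 0 -35 0;0 0 0 0 0 -42 0;0 0 0 0 0 -48 0;0 0 0 0 0 -48 0;0 0 0 0 0 -48 0'; python3 - <<'E'
from h import *
c=cam('top')
for ce,st in find(c,'seat',(150,250,500,325),20): print(np.round(ce,2),st,np.round(p2w(c,ce,24)[0],1))
E
```

```text
clock: 6.58
eef_pos: [485.1, -232.2, 30.8]
tool_rot: [3.141, -0.0, -0.819]
force: [-0.0, 0.1, 0.0]
width: 85.2
clock: 7.33
eef_pos: [485.1, -232.1, 30.7]
tool_rot: [3.142, 0.001, 0.01]
force: [0.8, 0.1, -0.2]
width: 85.6
[356.   286.52] [348 278  17  18 171] [485.5 -82.5  24. ]
[379.46 286.41] [371 278  17  17 185] [ 485.8 -131.2   24. ]
[402.4  285.63] [395 278  16  17 199] [ 487.5 -178.8   24. ]
[286.83 287.13] [279 279  17  18 187] [483.9  61.   24. ]
[309.99 286.98] [302 279  17  17 167] [484.3  12.9  24. ]
[333.06 286.79] [325 279  17  17 171] [484.8 -34.9  24. ]
```

```bash
python3 -m creep '0 0 0 0 0 0 .3;0 0 0 0 0 0 .6;0 0 0 0 0 0 1;0 0 0 0 0 0 1;0 0 0 0 0 0 1;0 0 0 0 0 0 1;0 0 0 0 0 0 1'
```

```text
clock: 7.97
eef_pos: [487.7, -231.5, 31.2]
tool_rot: [3.141, -0.004, 0.014]
force: [4.6, -0.7, -0.5]
width: 16.0
```

Robot-frame pull is at x≈487.7 to 488 and y≈-229.5. The camera gives 487.7 and -229, so the two frames agree within about 0.5 mm. Now I release it, rise and go to checker A.

```bash
python3 -m creep '0 0 0 0 0 0 .5;0 0 0 0 0 0 0;0 0 0 0 0 0 0;0 0 -1 0 0 0 0;0 0 -2 0 0 0 0;0 0 -2.5 0 0 0 0;4.63 -4.79 -2.5 0 0 0 0;4.63 -4.79 -2.5 0 0 0 0;4.63 -4.79 -2.5 0 0 0 0;4.63 -4.79 -2.5 0 0 0 0'; python3 -m creep '0 0 0 0 0 0 0'; python3 - <<'E'
from h import *
rows([667.6,-38.2,130],0.0137)
E
```

```text
clock: 8.8
eef_pos: [600.0, -109.4, 131.0]
tool_rot: [3.141, 0.001, 0.012]
force: [1.7, -0.2, -0.3]
width: 85.4
clock: 8.88
eef_pos: [605.6, -99.7, 131.8]
tool_rot: [-3.134, -0.007, 0.024]
force: [1.8, 2.0, 0.5]
width: 85.3
row [ 1.586 -1.499  0.066] [-0.41 -0.41  0.59] dist 87.31028711801825
```

```bash
python3 -m creep '1.56 -1.54 0 0 0 0 0;1.56 -1.54 0 0 0 0 0;1.56 -1.54 0 0 0 0 0;1.56 -1.54 0 0 0 0 0;1.56 -1.54 0 0 0 0 0;1.56 -1.54 0 0 0 0 0'; python3 - <<'E'
from h import *
rows([667.6,-38.2,130],0.0137)
c=cam('wrist'); save(c,'w2'); print(w2p(c,[667.6,-38.2,12]))
c=cam('top')
for ce,st in find(c,'chk',(190,150,400,235),20): print(np.round(ce,2),st,np.round(p2w(c,ce,12)[0],1))
E
```

```text
clock: 9.38
eef_pos: [659.9, -49.5, 130.3]
tool_rot: [3.14, 0.002, 0.012]
force: [0.7, -0.5, -0.7]
width: 85.7
row [ 0.195 -0.281  0.007] [ 0.09  0.13 -0.08] dist 13.695594151051413
[[325.86221911 217.71908516]]
[299.2  201.51] [291 193  17  18 227] [663.7  36.7  12. ]
[223.04 205.83] [215 197  17  18 224] [654.3 198.2  12. ]
[262.31 209.77] [254 201  17  18 230] [646.1 114.8  12. ]
```

View pics/w2.png

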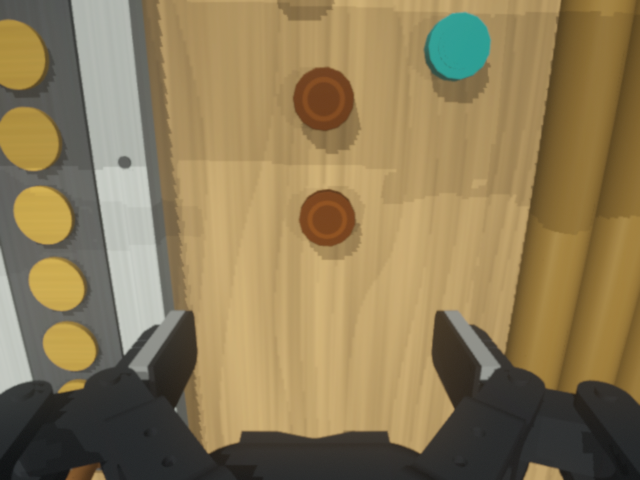

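```bash
python3 -m creep '.2 -.28 .6 0 0 0 0;.2 -.28 1.5 0 0 0 0;.2 -.28 2.2 0 0 0 0;.2 -.28 2.6 0 0 0 0;.2 -.28 2.6 0 0 0 0;.2 -.28 2.6 0 0 0 0'; python3 - <<'E'
from h import *
rows([667.6,-38.2,2],0.0137)
E
```

```text
clock: 9.98
eef_pos: [668.3, -37.5, 26.3]
tool_rot: [3.141, 0.002, 0.013]
force: [0.9, -0.3, 0.4]
width: 85.2
row [-0.016  0.018  0.608] [ 0.02  0.11 -0.06] dist 24.340323550163824
```

```bash
python3 -m creep '-.01 .02 .4 0 0 0 0;-.01 .02 .6 0 0 0 0;-.01 .02 .6 0 0 0 .2;-.01 .02 .6 0 0 0 .4;-.01 .02 .6 0 0 0 .6;-.01 .02 .6 0 0 0 1;-.01 .02 .6 0 0 0 1;-.01 .02 .6 0 0 0 1;-.01 .02 .6 0 0 0 1;-.01 .02 .6 0 0 0 1'
```

```text
clock: 10.82
eef_pos: [669.8, -37.2, 4.5]
tool_rot: [3.141, -0.002, 0.014]
force: [-1.0, -0.3, 5.6]
width: 34.7
```

```bash
python3 -m creep '0 0 -.3 0 0 0 1;0 0 -.8 0 0 0 1;0 0 -1.6 0 0 0 1;0 0 -2 0 0 0 1;0 0 -2 0 0 0 1;0 0 -2 0 0 0 1'; python3 - <<'E'
from h import *
c=cam('wrist'); save(c,'w3'); s=ctrl.read_state();print(s['eef_pos'],s['force'])
rows([668,-37,4.5],0.0137)
E
```

```text
clock: 11.32
eef_pos: [669.7, -37.2, 84.9]
tool_rot: [3.141, -0.003, 0.014]
force: [0.3, -0.1, -0.9]
width: 34.8
[668.64936633 -37.37275637  83.38468831] [-0.46312659  0.35874808 -0.74227769]
row [-0.017 -0.01   1.972] [ 0.02 -0.02 -0.  ] dist 78.88824167438348
```

View pics/w3.png

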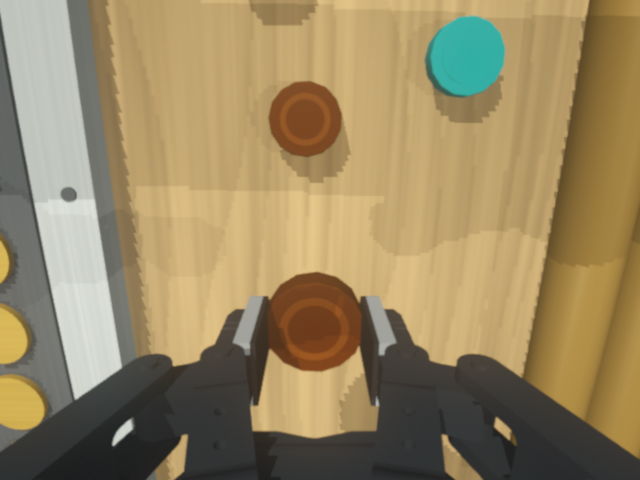

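```bash
cat >> h.py <<'E'
def held(zt=7.5,roi=(180,230,460,400)):
    """held checker's ellipse in wrist view -> tool xy"""
    c=cam('wrist'); P=np.array(c['s']['eef_pos']); R=rot(c['s']['tool_rot'])
    hsv=cv2.cvtColor(c['img'],cv2.COLOR_RGB2HSV).astype(int)
    m=((hsv[...,0]<14)&(hsv[...,1]>170)&(hsv[...,2]<170)); k=np.zeros_like(m);k[roi[1]:roi[3],roi[0]:roi[2]]=1
    n,l,st,ce=cv2.connectedComponentsWithStats((m&k).astype(np.uint8)); i=1+np.argmax(st[1:,4])
    ct=max(cv2.findContours((l==i).astype(np.uint8),cv2.RETR_EXTERNAL,cv2.CHAIN_APPROX_NONE)[0],key=len)
    r=st[i]; top=r[1]; 
    W=[p2w(c,[[ce[i][0],v]],P[2]+z)[0] for v,z in ((r[1],zt),(r[1]+r[3],zt-12))]
    print('rect',r,'cent',ce[i],'area',st[i,4])
    for w in W+[p2w(c,ce[i],P[2]+zt)[0]]: print(np.round(R.T@(w-P),1))
E
python3 - <<'E'
from h import *
held()
E
```

```text
rect [ 270  274   91   97 6636] cent [315.40204943 322.94529837] area 6636
[  0.8 -20.   -7.5]
[ 0.8 28.1  4.5]
[ 0.8 -0.7 -7.5]
```

```bash
python3 - <<'E'
from h import *
rows([486.3,-131.2,84],0.0137)
E
```

```text
row [-4.576  2.283 -0.033] [0.01 0.07 0.  ] dist 204.54237851149549
```

```bash
python3 -m creep '-.5 .25 0 0 0 0 1;-1.3 .65 0 0 0 0 1;-2.1 1.05 0 0 0 0 1;-2.9 1.45 0 0 0 0 1;-3.7 1.85 0 0 0 0 1;-4.3 2.15 0 0 0 0 1;-4.58 2.28 0 0 0 0 1;-4.58 2.28 0 0 0 0 1;-4.58 2.28 0 0 0 0 1;-4.58 2.28 0 0 0 0 1'; python3 - <<'E'
from h import *
rows([486.3,-131.2,45],0.0137)
held()
E
```

```text
clock: 12.25
eef_pos: [488.2, -130.0, 82.6]
tool_rot: [-3.141, -0.001, 0.015]
force: [0.3, -0.5, -0.3]
width: 34.6
row [-0.049  0.03   0.939] [-0.05 -0.07  0.05] dist 37.626010774510455
rect [ 275  273   85   98 5710] cent [316.74588441 325.20490368] area 5710
[  1.2 -20.4  -7.5]
[ 1.4 28.1  4.5]
[ 1.2  0.3 -7.5]
```

```bash
python3 -m creep '-.05 .03 .5 0 0 0 1;-.05 .03 .9 0 0 0 1;-.05 .03 1.1 0 0 0 1;-.05 .03 1.1 0 0 0 1;-.05 .03 1.1 0 0 0 1'; python3 - <<'E'
from h import *
rows([486.3,-131.2,28.5],0.0137)
c=cam('wrist'); save(c,'w4')
E
```

```text
clock: 12.72
eef_pos: [485.4, -131.4, 38.6]
tool_rot: [-3.141, 0.0, 0.015]
force: [0.3, 0.5, -0.4]
width: 34.4
row [ 0.023 -0.004  0.252] [-0.03  0.01  0.07] dist 10.127144283738822
```

View pics/w4.png

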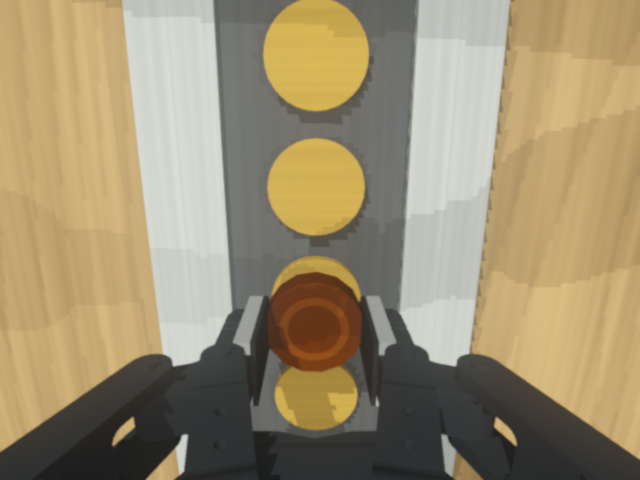

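```bash
python3 -m creep '.02 0 .13 0 0 0 1;.02 0 .25 0 0 0 1;.02 0 .25 0 0 0 1;.02 0 .25 0 0 0 1'
```

```text
clock: 13.1
eef_pos: [485.6, -132.1, 28.8]
tool_rot: [3.142, 0.0, 0.014]
force: [-0.2, -0.2, 0.7]
width: 34.6
```

```bash
python3 -m creep '0 0 0 0 0 0 .55;0 0 0 0 0 0 .48;0 0 0 0 0 0 .4;0 0 0 0 0 0 .3;0 0 0 0 0 0 .2;0 0 -.5 0 0 0 .2;0 0 -1.3 0 0 0 .2;0 0 -2 0 0 0 0;0 0 -2 0 0 0 0;0 0 -2 0 0 0 0'; python3 - <<'E'
from h import *
c=cam('wrist'); save(c,'w5'); rows([664,37,108],0.0137)
E
```

```text
clock: 13.93
eef_pos: [486.7, -132.5, 110.2]
tool_rot: [3.141, -0.003, 0.013]
force: [-0.7, -0.3, 0.1]
width: 85.0
row [ 4.515 -4.177  0.028] [ 0.03 -0.04 -0.02] dist 246.02031444277785
```

View pics/w5.png

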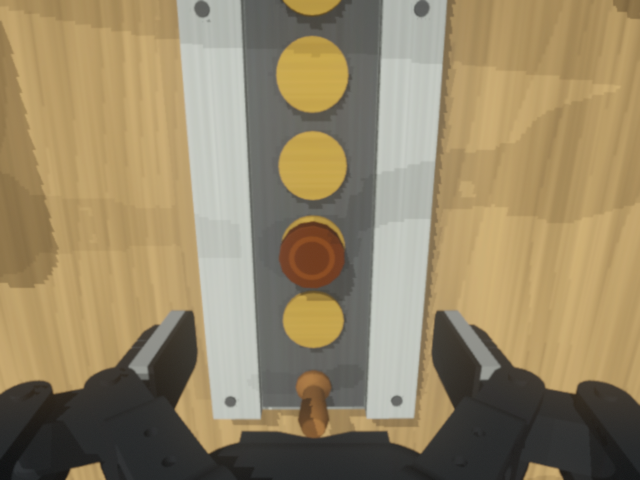

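```bash
cat >> h.py <<'E'
def ellipses(c,kind,roi,amin=300):
    hsv=cv2.cvtColor(c['img'],cv2.COLOR_RGB2HSV).astype(int); H,S,V=hsv[...,0],hsv[...,1],hsv[...,2]
    m=((H>15)&(H<26)&(S>150)) if kind=='seat' else ((H<14)&(S>170)&(V<170))
    k=np.zeros_like(m); k[roi[1]:roi[3],roi[0]:roi[2]]=1
    m=cv2.morphologyEx((m&k).astype(np.uint8),cv2.MORPH_CLOSE,np.ones((3,3)))
    out=[]
    for ct in cv2.findContours(m,cv2.RETR_EXTERNAL,cv2.CHAIN_APPROX_NONE)[0]:
        if cv2.contourArea(ct)<amin: continue
        (u,v),ax,an=cv2.fitEllipse(ct); out.append((u,v,ax,cv2.contourArea(ct)))
    return out
E
python3 - <<'E'
from h import *
c=cam('wrist')
for k,z in (('seat',24),('chk',36)):
    for u,v,ax,a in ellipses(c,k,(250,0,380,365)): print(k,round(u,1),round(v,1),np.round(ax,1),a,np.round(p2w(c,[u,v],z)[0],1))
c=cam('top')
for k,roi,z in (('seat',(190,250,445,325),24),('chk',(190,150,400,235),12),('chk',(300,250,445,325),36)):
    for ce,st in find(c,k,roi,20): print(k,np.round(ce,2),st,np.round(p2w(c,ce,z)[0],1))
E
```

```text
seat 316.3 319.8 [51.9 54.4] 2194.5 [ 487.9 -178.5   24. ]
seat 316.6 165.4 [58.5 66.7] 3024.5 [486.8 -83.5  24. ]
seat 315.2 73.4 [64.8 74.4] 3775.0 [485.4 -35.7  24. ]
seat 313.9 6.1 [15.1 59.4] 563.5 [484.3  -3.6  24. ]
chk 315.8 257.2 [52.  61.8] 2490.5 [ 487.  -133.3   36. ]
seat [356.14 286.68] [348 278  17  18 179] [485.1 -82.8  24. ]
seat [287.17 287.34] [279 279  17  18 175] [483.4  60.3  24. ]
seat [309.72 287.12] [302 279  16  17 156] [484.   13.5  24. ]
seat [333.17 286.89] [325 279  17  17 174] [484.6 -35.2  24. ]
chk [299.22 201.42] [291 193  17  18 226] [663.9  36.7  12. ]
chk [222.99 205.82] [215 198  17  17 222] [654.3 198.3  12. ]
chk [262.38 209.71] [254 201  17  18 230] [646.2 114.6  12. ]
chk [375.86 283.29] [373 278   9  13  49] [ 493.1 -122.3   36. ]
```

```bash
cat >> h.py <<'E'
def overlay(c,items,roi,name,scale=4):
    u0,v0,u1,v1=roi; im=cv2.resize(np.ascontiguousarray(c['img'][v0:v1,u0:u1,::-1]),None,fx=scale,fy=scale,interpolation=cv2.INTER_CUBIC)
    t=np.linspace(0,2*np.pi,60)
    for x,y,z,col in items:
        p=(w2p(c,np.c_[x+19*np.cos(t),y+19*np.sin(t),0*t+z])-[u0,v0]+.5)*scale
        cv2.polylines(im,[np.round(p).astype(int)],True,col,1)
    cv2.imwrite(f'pics/{name}.png',im)
E
python3 - <<'E'
from h import *
c=cam('wrist')
save(c,'w5b')
np.savez('/tmp/w5.npz',**{k:c[k] for k in ('img','T','K','D')})
overlay(c,[(487.9,-178.5,24,(255,0,0)),(486.8,-83.5,24,(255,0,0)),(487.4,-131,24,(255,0,0)),(487.4,-131,36,(0,255,0)),(487.4,-133.3,36,(0,0,255))],(240,140,390,290+50),'ov5')
E
```

```text
(no output)
```

View pics/ov5.png

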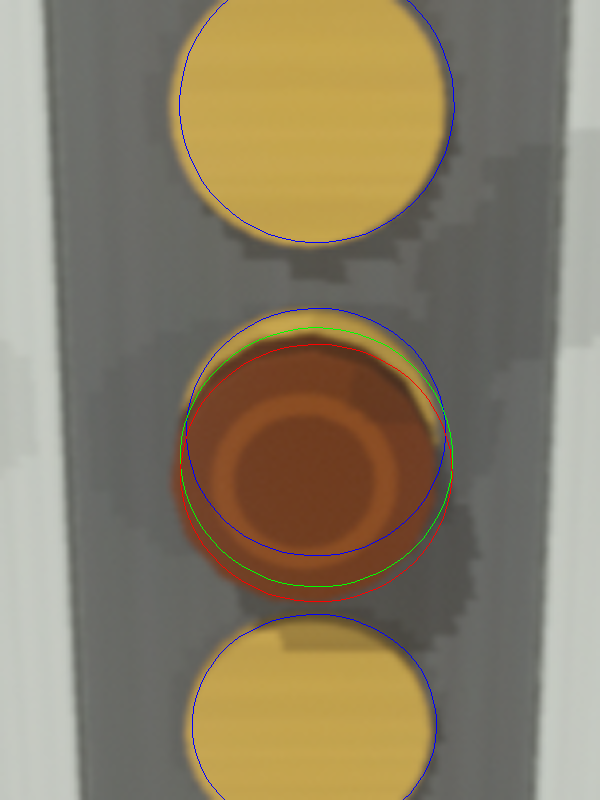

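The overlay shows the checker well centred in x but about 2.3 mm too far towards -y. The readings are noisy, so I'll average them. There is plenty of time to regrip it and shift it 2 mm.

```bash
cat >> h.py <<'E'
def avg(n=8):
    P=[];Q=[]
    for _ in range(n):
        ctrl.get_image('wrist'); s=ctrl.read_state(); P.append(s['eef_pos']); Q.append(rot(s['tool_rot']))
    p=np.mean(P,0); R=Ro.from_matrix(Q).mean(); e=R.as_euler('xyz'); print('avg',np.round(p,2),'sd',np.round(np.std(P,0),2),np.round(e,4))
    return p,R.as_matrix()
def arow(pos,yaw=0.0137,n=8):
    p,R=avg(n); d=R.T@(np.array(pos)-p)/40; r=np.degrees(Ro.from_matrix(R.T@rot([np.pi,0,yaw])).as_rotvec())
    print('row',np.round(d,3),np.round(r,2))
E
python3 - <<'E'
from h import *
arow([487.3,-131.5,28.7])
E
```

```text
avg [ 485.24 -131.95  108.17] sd [0.27 0.05 0.31] [-3.1412e+00  1.3000e-03  1.3900e-02]
row [ 0.054 -0.01   1.987] [-0.02  0.07  0.01]
```

```bash
python3 -m creep '.03 0 .8 0 0 0 .2;.03 0 1.6 0 0 0 .2;.03 0 1.98 0 0 0 .2;.03 0 1.98 0 0 0 .4;.03 0 1.98 0 0 0 .6;.03 0 1.98 0 0 0 1;.03 0 1.98 0 0 0 1;.03 0 1.98 0 0 0 1;.03 0 1.98 0 0 0 1;.03 0 1.98 0 0 0 1'; python3 -m creep '0 0 -.08 0 0 0 1;0 -.06 -.08 0 0 0 1;0 -.06 -.08 0 0 0 1;0 -.06 0 0 0 0 1;0 -.06 0 0 0 0 1;0 -.06 0 0 0 0 1';  python3 - <<'E'
from h import *
avg(4)
E
```

```text
clock: 15.37
eef_pos: [487.7, -132.4, 30.6]
tool_rot: [3.141, -0.002, 0.013]
force: [0.0, -0.3, 5.4]
width: 34.3
clock: 15.87
eef_pos: [487.2, -129.5, 30.5]
tool_rot: [3.141, -0.001, 0.014]
force: [-1.5, 1.7, 13.0]
width: 34.2
avg [ 487.16 -129.48   30.49] sd [0.02 0.02 0.01] [ 3.1411e+00 -9.0000e-04  1.4200e-02]
```

```bash
python3 -m creep '0 0 -.04 0 0 0 1;0 0 -.04 0 0 0 .55;0 0 -.04 0 0 0 .48;0 0 -.04 0 0 0 .35;0 0 -.04 0 0 0 .2;0 0 -.5 0 0 0 .2;0 0 -1.3 0 0 0 .2;0 0 -2 0 0 0 0;0 0 -2 0 0 0 0;0 0 -2 0 0 0 0'; python3 - <<'E'
from h import *
c=cam('wrist'); save(c,'w6'); p,R=avg(6)
for u,v,ax,a in ellipses(c,'seat',(250,0,380,365)): print(round(u,1),round(v,1),np.round(p2w(c,[u,v],24)[0],1))
overlay(c,[(487,-178.5,24,(255,0,0)),(485.8,-83,24,(255,0,0)),(486.4,-131,36,(0,255,0))],(240,140,390,340),'ov6')
E
```

```text
clock: 16.9
eef_pos: [487.8, -130.1, 110.8]
tool_rot: [3.141, -0.003, 0.013]
force: [0.7, -0.2, -0.5]
width: 85.5
avg [ 486.03 -129.63  108.66] sd [0.15 0.15 0.18] [-3.1412e+00  2.0000e-03  1.3700e-02]
312.1 321.8 [ 487.7 -178.5   24. ]
311.8 169.4 [486.5 -83.6  24. ]
311.7 78.1 [485.9 -35.5  24. ]
309.5 8.4 [484.4  -2.   24. ]
```

View pics/ov6.png

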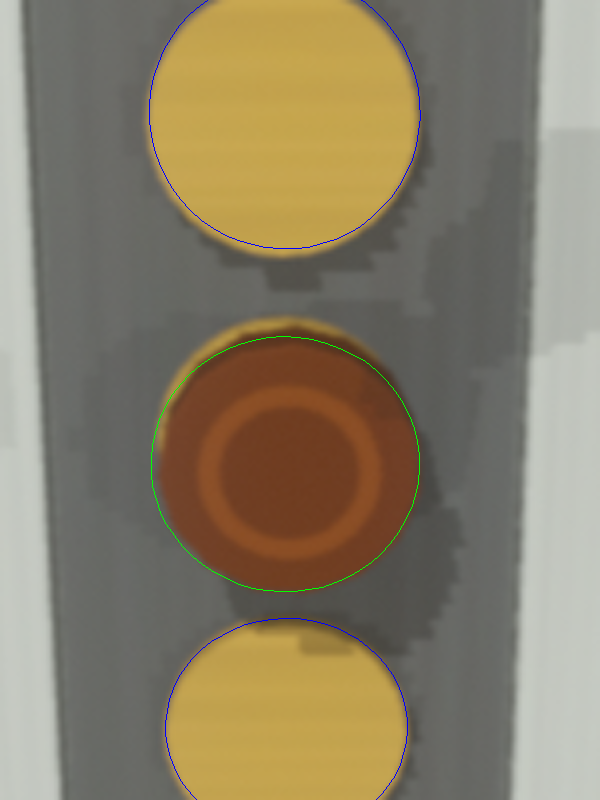

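Now centred within about 1 mm. Next is checker B, to seat 3.

```bash
python3 - <<'E'
from h import *
arow([663.9,35.7,108],n=3)
E
python3 -m creep '1 -1 0 0 0 0 0;2 -1.9 0 0 0 0 0;2.7 -2.5 0 0 0 0 0;3.4 -3.2 0 0 0 0 0;4.1 -3.8 0 0 0 0 0;4.49 -4.07 0 0 0 0 0;4.49 -4.07 0 0 0 0 0;4.49 -4.07 0 0 0 0 0;4.49 -4.07 0 0 0 0 0;4.49 -4.07 0 0 0 0 0'; python3 - <<'E'
from h import *
c=cam('top')
for ce,st in find(c,'chk',(190,150,400,235),20): print(np.round(ce,2),st,np.round(p2w(c,ce,12)[0],1))
c=cam('wrist'); save(c,'w7')
for u,v,ax,a in ellipses(c,'chk',(200,50,450,330)): print('w',round(u,1),round(v,1),np.round(p2w(c,[u,v],12)[0],1))
arow([663.9,35.7,30])
E
```

```text
avg [ 486.51 -129.52  109.04] sd [0.09 0.02 0.12] [-3.1412e+00  1.1000e-03  1.3900e-02]
row [ 4.492 -4.068  0.023] [-0.02  0.06  0.01]
clock: 18.23
eef_pos: [663.0, 33.6, 109.2]
tool_rot: [3.14, 0.002, 0.012]
force: [0.0, -0.5, 0.4]
width: 85.3
[223.08 205.82] [215 197  17  18 228] [654.3 198.1  12. ]
w 316.0 236.6 [664.4  37.9  12. ]
w 286.6 105.4 [646.9 114.6  12. ]
avg [663.95  34.82 109.81] sd [0.2  0.51 0.06] [3.1413 0.     0.0129]
row [-1.000e-03 -2.200e-02  1.995e+00] [ 0.02  0.   -0.04]
```

```bash
python3 -m creep '0 -.01 .8 0 0 0 0;0 -.01 1.6 0 0 0 0;0 -.01 2.2 0 0 0 0;0 -.01 2.4 0 0 0 0;0 -.01 2.4 0 0 0 0'; python3 - <<'E'
from h import *
arow([663.9,35.9,4],n=4)
E
```

```text
clock: 19.15
eef_pos: [662.3, 35.8, 11.3]
tool_rot: [3.141, 0.004, 0.014]
force: [-0.5, 0.6, 0.3]
width: 85.3
avg [665.03  36.28  14.67] sd [0.73 0.11 0.91] [-3.1412e+00 -1.6000e-03  1.3800e-02]
row [-0.029  0.009  0.267] [-0.02 -0.09  0.  ]
```

```bash
python3 -m creep '-.01 .01 .15 0 0 0 0;-.01 .01 .25 0 0 0 .2;-.01 .01 .25 0 0 0 .4;-.01 .01 .25 0 0 0 .6;-.01 .01 .25 0 0 0 1;-.01 .01 .25 0 0 0 1;-.01 .01 .25 0 0 0 1;-.01 .01 .25 0 0 0 1;-.01 .01 .25 0 0 0 1'; python3 - <<'E'
from h import *
avg(3); print(ctrl.read_state()['force'])
E
python3 -m creep '0 0 -.3 0 0 0 1;0 0 -.8 0 0 0 1;0 0 -1.6 0 0 0 1;0 0 -2 0 0 0 1;0 0 -2 0 0 0 1;0 0 -2 0 0 0 1'; python3 - <<'E'
from h import *
held()
arow([485.7,-83.4,84],n=4)
E
```

```text
clock: 20.1
eef_pos: [664.2, 35.7, 4.3]
tool_rot: [-3.141, -0.001, 0.014]
force: [-1.2, 0.1, 5.7]
width: 34.4
avg [664.26  35.7    4.27] sd [0.01 0.01 0.01] [-3.1415e+00 -1.1000e-03  1.3700e-02]
[-1.28501852  0.06361498  5.7236934 ]
clock: 20.75
eef_pos: [664.4, 35.5, 85.0]
tool_rot: [-3.142, -0.002, 0.014]
force: [-0.1, -0.2, -1.4]
width: 34.6
rect [ 268  267   93   97 6837] cent [315.23533714 315.41831213] area 6837
[  0.7 -22.7  -7.5]
[ 0.7 24.7  4.5]
[ 0.7 -3.8 -7.5]
avg [662.76  35.26  82.47] sd [0.08 0.09 0.22] [3.1412e+00 2.3000e-03 1.3800e-02]
row [-4.467  2.905 -0.027] [0.02 0.13 0.  ]
```

```bash
python3 -m creep '-.5 .35 0 0 0 0 1;-1.3 .9 0 0 0 0 1;-2.1 1.4 0 0 0 0 1;-2.9 1.9 0 0 0 0 1;-3.7 2.4 0 0 0 0 1;-4.2 2.75 0 0 0 0 1;-4.47 2.93 0 0 0 0 1;-4.47 2.93 0 0 0 0 1;-4.47 2.93 0 0 0 0 1;-4.47 2.93 0 0 0 0 1'; python3 -m creep '0 0 .5 0 0 0 1;0 0 1 0 0 0 1;0 0 1.1 0 0 0 1;0 0 1.1 0 0 0 1;0 0 1.1 0 0 0 1;0 0 1.1 0 0 0 1'; python3 - <<'E'
from h import *
held(); arow([485.8,-84.6,29.2])
E
```

```text
clock: 21.83
eef_pos: [489.0, -82.7, 83.7]
tool_rot: [-3.14, -0.003, 0.015]
force: [0.3, 0.5, -0.9]
width: 34.9
clock: 22.33
eef_pos: [487.7, -83.6, 40.3]
tool_rot: [-3.141, -0.002, 0.014]
force: [-0.2, 0.5, -0.5]
width: 35.1
rect [ 270  266   90  134 8929] cent [315.0604771  334.02150297] area 8929
[  0.6 -23.   -7.5]
[ 0.6 42.6  4.5]
[ 0.6  3.9 -7.5]
avg [487.01 -84.17  40.15] sd [0.27 0.09 0.23] [ 3.1415e+00 -1.0000e-03  1.3600e-02]
row [-0.031  0.01   0.274] [ 0.01 -0.06 -0.01]
```

```bash
python3 -m creep '-.02 .01 .14 0 0 0 1;-.02 .01 .27 0 0 0 1;-.02 .01 .27 0 0 0 1;-.02 .01 .27 0 0 0 1'; python3 - <<'E'
from h import *
avg(3); print(ctrl.read_state()['force'])
E
python3 -m creep '0 0 0 0 0 0 .55;0 0 0 0 0 0 .48;0 0 0 0 0 0 .35;0 0 0 0 0 0 .2;0 0 -.5 0 0 0 .2;0 0 -1.3 0 0 0 .2;0 0 -2 0 0 0 0;0 0 -2 0 0 0 0;0 0 -2 0 0 0 0'; python3 - <<'E'
from h import *
c=cam('wrist'); save(c,'w8'); p,R=avg(6)
for u,v,ax,a in ellipses(c,'seat',(250,0,380,365)): print(round(u,1),round(v,1),np.round(p2w(c,[u,v],24)[0],1))
overlay(c,[(487,-178.5,24,(255,0,0)),(485.1,-35.5,24,(255,0,0)),(486.4,-131,36,(0,255,0)),(485.8,-83.2,36,(0,255,0))],(240,50,390,290),'ov8',3)
E
```

```text
clock: 23.12
eef_pos: [485.5, -84.5, 28.3]
tool_rot: [3.142, 0.001, 0.014]
force: [-0.3, 0.4, 0.3]
width: 34.5
avg [485.53 -84.44  28.44] sd [0.04 0.02 0.07] [-3.1415e+00  7.0000e-04  1.3800e-02]
[ 0.19413006  0.1479327  -0.18278536]
clock: 24.02
eef_pos: [486.9, -84.8, 110.2]
tool_rot: [3.141, -0.004, 0.013]
force: [-1.0, -0.0, -0.3]
width: 85.2
avg [485.05 -84.51 107.95] sd [0.13 0.16 0.19] [-3.1414e+00  1.8000e-03  1.3800e-02]
313.0 163.4 [486.3 -35.   24. ]
310.2 73.2 [484.3  12.1  24. ]
309.7 5.8 [483.7  44.4  24. ]
```

View pics/ov8.png

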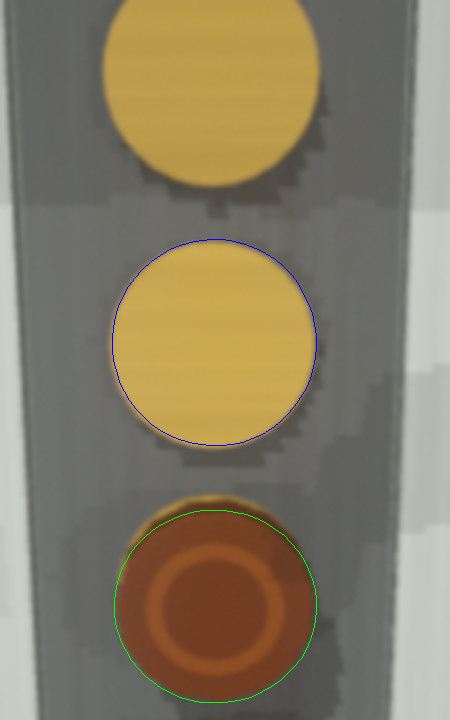

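Seat 3 is centred within about 0.5 mm. Next is checker C, to seat 4.

```bash
python3 - <<'E'
from h import *
arow([646.2,114.7,108],n=3)
E
python3 -m creep '.5 -.6 0 0 0 0 0;1.1 -1.3 0 0 0 0 0;1.7 -2.1 0 0 0 0 0;2.3 -2.8 0 0 0 0 0;2.9 -3.5 0 0 0 0 0;3.5 -4.3 0 0 0 0 0;4.09 -4.92 0 0 0 0 0;4.09 -4.92 0 0 0 0 0;4.09 -4.92 0 0 0 0 0;4.09 -4.92 0 0 0 0 0'; python3 -m creep '0 0 0 0 0 0 0;0 0 0 0 0 0 0'; python3 - <<'E'
from h import *
c=cam('wrist'); save(c,'w9')
for u,v,ax,a in ellipses(c,'chk',(200,50,450,330)): print('w',round(u,1),round(v,1),np.round(p2w(c,[u,v],12)[0],1))
arow([646.2,114.7,14])
c=cam('top')
for ce,st in find(c,'chk',(190,150,400,235),20): print(np.round(ce,2),st,np.round(p2w(c,ce,12)[0],1))
E
```

```text
avg [485.47 -84.34 108.25] sd [0.09 0.   0.12] [-3.1413e+00  1.1000e-03  1.4000e-02]
row [ 4.088e+00 -4.919e+00  3.000e-03] [-0.02  0.06  0.02]
clock: 25.35
eef_pos: [645.8, 113.6, 108.1]
tool_rot: [3.14, 0.002, 0.014]
force: [-0.7, -0.4, -0.9]
width: 85.0
clock: 25.52
eef_pos: [646.1, 112.5, 108.7]
tool_rot: [3.14, 0.001, 0.012]
force: [-0.3, -0.7, 0.6]
width: 85.1
w 314.8 238.3 [646.7 115.9  12. ]
w 331.6 95.8 [655.1 198.8  12. ]
avg [646.59 113.91 108.99] sd [0.1  0.45 0.05] [ 3.1414e+00 -1.0000e-04  1.3100e-02]
row [-0.01  -0.021  2.375] [ 0.01 -0.   -0.04]
```

```bash
python3 -m creep '0 -.01 .8 0 0 0 0;0 -.01 1.6 0 0 0 0;0 -.01 2.2 0 0 0 0;0 -.01 2.4 0 0 0 0;0 -.01 2.4 0 0 0 0'; python3 - <<'E'
from h import *
arow([646.2,114.7,4],n=8)
E
```

```text
clock: 26.43
eef_pos: [644.9, 114.6, 10.5]
tool_rot: [3.141, 0.004, 0.014]
force: [-0.6, -0.4, -0.3]
width: 85.5
avg [647.65 115.27  14.17] sd [0.58 0.17 0.74] [-3.141e+00 -2.100e-03  1.370e-02]
row [-0.037  0.014  0.254] [-0.03 -0.12  0.  ]
```

```bash
python3 -m creep '-.02 .01 .15 0 0 0 0;-.02 .01 .25 0 0 0 .2;-.02 .01 .25 0 0 0 .4;-.02 .01 .25 0 0 0 .6;-.02 .01 .25 0 0 0 1;-.02 .01 .25 0 0 0 1;-.02 .01 .25 0 0 0 1;-.02 .01 .25 0 0 0 1;-.02 .01 .25 0 0 0 1'; python3 - <<'E'
from h import *
avg(3); print(ctrl.read_state()['force'])
E
python3 -m creep '0 0 -.3 0 0 0 1;0 0 -.8 0 0 0 1;0 0 -1.6 0 0 0 1;0 0 -2 0 0 0 1;0 0 -2 0 0 0 1;0 0 -2 0 0 0 1'; python3 - <<'E'
from h import *
held()
arow([485.1,-35.3,84],n=4)
E
```

```text
clock: 27.58
eef_pos: [646.3, 114.7, 3.2]
tool_rot: [-3.141, -0.001, 0.014]
force: [-0.3, -0.8, 2.6]
width: 34.8
avg [646.24 114.71   3.16] sd [0.02 0.01 0.01] [-3.1413e+00 -8.0000e-04  1.3700e-02]
[0.0129164  0.4671853  2.76486576]
clock: 28.23
eef_pos: [646.5, 114.4, 84.3]
tool_rot: [-3.141, -0.002, 0.013]
force: [-0.5, -0.7, -0.5]
width: 35.2
rect [ 268  270   94   98 7035] cent [315.31584932 318.82729211] area 7035
[  0.7 -21.5  -7.5]
[ 0.8 26.7  4.5]
[ 0.7 -2.4 -7.5]
avg [644.91 114.06  81.75] sd [0.08 0.08 0.24] [3.1409e+00 2.2000e-03 1.3700e-02]
row [-4.046  3.679 -0.045] [0.04 0.13 0.  ]
```

```bash
python3 -m creep '-.5 .45 0 0 0 0 1;-1.2 1.1 0 0 0 0 1;-1.9 1.75 0 0 0 0 1;-2.6 2.4 0 0 0 0 1;-3.2 2.95 0 0 0 0 1;-3.8 3.5 0 0 0 0 1;-4.05 3.69 0 0 0 0 1;-4.05 3.69 0 0 0 0 1;-4.05 3.69 0 0 0 0 1;-4.05 3.69 0 0 0 0 1'; python3 -m creep '0 0 .5 0 0 0 1;0 0 1 0 0 0 1;0 0 1.1 0 0 0 1;0 0 1.1 0 0 0 1;0 0 1.1 0 0 0 1;0 0 1.1 0 0 0 1'; python3 - <<'E'
from h import *
held(roi=(180,230,460,365)); arow([484.9,-35.3,28])
E
```

```text
clock: 29.32
eef_pos: [487.6, -33.9, 82.8]
tool_rot: [-3.14, -0.002, 0.015]
force: [0.2, 0.2, 0.3]
width: 34.8
clock: 29.82
eef_pos: [486.9, -34.7, 39.5]
tool_rot: [-3.141, -0.002, 0.014]
force: [-0.2, 0.4, 0.3]
width: 35.0
rect [ 275  269   85   96 6497] cent [316.29505926 319.36339849] area 6497
[  1.1 -21.9  -7.5]
[ 1.2 25.2  4.5]
[ 1.1 -2.1 -7.5]
avg [486.33 -35.34  39.35] sd [0.24 0.11 0.22] [ 3.1416e+00 -1.1000e-03  1.3600e-02]
row [-0.036 -0.001  0.284] [ 0.   -0.06 -0.01]
```

```bash
python3 -m creep '-.02 0 .14 0 0 0 1;-.02 0 .28 0 0 0 1;-.02 0 .28 0 0 0 1;-.02 0 .28 0 0 0 1'; python3 - <<'E'
from h import *
avg(3); print(ctrl.read_state()['force'])
E
python3 -m creep '0 0 0 0 0 0 .55;0 0 0 0 0 0 .48;0 0 0 0 0 0 .35;0 0 0 0 0 0 .2;0 0 -.5 0 0 0 .2;0 0 -1.3 0 0 0 .2;0 0 -2 0 0 0 0;0 0 -2 0 0 0 0;0 0 -2 0 0 0 0'; python3 - <<'E'
from h import *
c=cam('wrist'); save(c,'w10'); p,R=avg(6)
for u,v,ax,a in ellipses(c,'seat',(250,0,380,365)): print(round(u,1),round(v,1),np.round(p2w(c,[u,v],24)[0],1))
overlay(c,[(484.4,12.8,24,(255,0,0)),(485.8,-83.2,36,(0,255,0)),(485.1,-35.2,36,(0,255,0))],(240,50,390,350),'ov10',3)
arow([654.3,198.2,108],n=3)
c=cam('top')
for ce,st in find(c,'chk',(190,150,400,235),20): print(np.round(ce,2),st,np.round(p2w(c,ce,12)[0],1))
E
```

```text
clock: 30.6
eef_pos: [484.9, -35.3, 27.1]
tool_rot: [3.142, 0.001, 0.014]
force: [-0.9, 0.0, 0.3]
width: 34.8
avg [484.84 -35.28  27.2 ] sd [0.01 0.01 0.05] [3.1416e+00 7.0000e-04 1.3900e-02]
[-0.15086038 -0.53301989 -0.13207593]
clock: 31.5
eef_pos: [486.2, -35.5, 109.0]
tool_rot: [3.141, -0.004, 0.013]
force: [-0.5, 0.1, -0.2]
width: 84.9
avg [484.41 -35.38 106.81] sd [0.14 0.15 0.21] [3.1416e+00 1.8000e-03 1.3800e-02]
311.9 166.1 [485.  13.  24.]
310.6 75.4 [483.8  60.2  24. ]
avg [484.78 -35.19 107.07] sd [0.08 0.01 0.11] [-3.1414e+00  1.1000e-03  1.4000e-02]
row [ 4.319 -5.775 -0.027] [-0.01  0.06  0.02]
[222.82 205.8 ] [215 197  17  18 226] [654.4 198.7  12. ]
```

View pics/ov10.png

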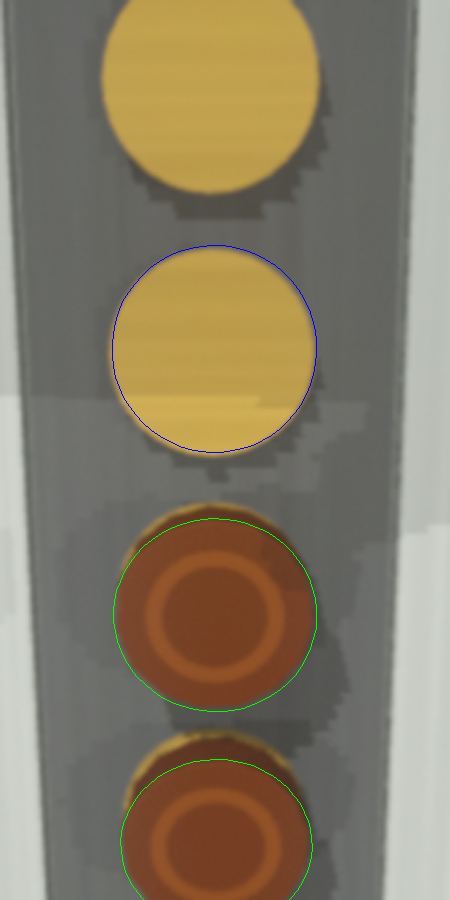

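```bash
python3 -m creep '.5 -.65 0 0 0 0 0;1.05 -1.4 0 0 0 0 0;1.6 -2.15 0 0 0 0 0;2.15 -2.9 0 0 0 0 0;2.7 -3.6 0 0 0 0 0;3.25 -4.35 0 0 0 0 0;3.8 -5.1 0 0 0 0 0;4.32 -5.78 0 0 0 0 0;4.32 -5.78 0 0 0 0 0;4.32 -5.78 0 0 0 0 0'; python3 -m creep '0 0 0 0 0 0 0;0 0 0 0 0 0 0;0 0 0 0 0 0 0'; python3 - <<'E'
from h import *
c=cam('wrist'); save(c,'w11')
for u,v,ax,a in ellipses(c,'chk',(200,50,450,330)): print('w',round(u,1),round(v,1),np.round(p2w(c,[u,v],12)[0],1))
arow([654.3,198.4,14],n=10)
E
```

```text
clock: 32.88
eef_pos: [654.6, 201.0, 107.0]
tool_rot: [-3.14, 0.0, 0.017]
force: [-0.8, -1.3, 0.2]
width: 85.4
clock: 33.13
eef_pos: [654.4, 196.3, 107.6]
tool_rot: [3.14, 0.001, 0.012]
force: [0.1, -0.2, -0.1]
width: 85.1
w 314.8 238.0 [654.9 200.1  12. ]
avg [654.73 197.76 107.79] sd [0.04 0.47 0.08] [ 3.1414e+00 -1.0000e-04  1.3200e-02]
row [-0.011 -0.016  2.345] [ 0.01 -0.01 -0.03]
```

```bash
python3 -m creep '0 -.01 .8 0 0 0 0;0 -.01 1.6 0 0 0 0;0 -.01 2.1 0 0 0 0;0 -.01 2.35 0 0 0 0;0 -.01 2.35 0 0 0 0'; python3 - <<'E'
from h import *
arow([654.4,198.4,4],n=8)
E
```

```text
clock: 34.1
eef_pos: [652.9, 198.0, 11.0]
tool_rot: [3.14, 0.004, 0.014]
force: [-0.7, -0.6, -0.2]
width: 85.5
avg [655.58 199.08  14.87] sd [0.57 0.24 0.83] [-3.1408e+00 -1.9000e-03  1.3700e-02]
row [-0.03   0.017  0.272] [-0.04 -0.11 -0.  ]
```

```bash
python3 -m creep '-.02 .01 .15 0 0 0 0;-.02 .01 .27 0 0 0 .2;-.02 .01 .27 0 0 0 .4;-.02 .01 .27 0 0 0 .6;-.02 .01 .27 0 0 0 1;-.02 .01 .27 0 0 0 1;-.02 .01 .27 0 0 0 1;-.02 .01 .27 0 0 0 1;-.02 .01 .27 0 0 0 1'; python3 - <<'E'
from h import *
avg(3); print(ctrl.read_state()['force'])
E
python3 -m creep '0 0 -.3 0 0 0 1;0 0 -.8 0 0 0 1;0 0 -1.6 0 0 0 1;0 0 -2.3 0 0 0 1;0 0 -2.3 0 0 0 1;0 0 -2.3 0 0 0 1'; python3 - <<'E'
from h import *
held()
arow([484.4,12.7,95],n=4)
E
```

```text
clock: 35.25
eef_pos: [654.3, 198.4, 3.2]
tool_rot: [-3.141, -0.001, 0.014]
force: [0.0, -0.5, 2.0]
width: 35.1
avg [654.24 198.44   3.14] sd [0.   0.02 0.01] [-3.1412e+00 -7.0000e-04  1.3700e-02]
[0.68644118 0.06380379 2.36080204]
clock: 35.9
eef_pos: [655.2, 198.6, 97.5]
tool_rot: [-3.14, -0.004, 0.014]
force: [0.7, -0.7, -1.2]
width: 35.1
rect [ 268  269   94   98 7081] cent [315.03361107 318.03050417] area 7081
[  0.6 -21.9  -7.5]
[ 0.6 26.2  4.5]
[ 0.6 -2.7 -7.5]
avg [653.01 197.62  93.8 ] sd [0.16 0.07 0.43] [3.1405e+00 2.1000e-03 1.3700e-02]
row [-4.278  4.565 -0.016] [0.06 0.12 0.  ]
```

```bash
python3 -m creep '-.5 .5 0 0 0 0 1;-1.1 1.15 0 0 0 0 1;-1.7 1.8 0 0 0 0 1;-2.3 2.45 0 0 0 0 1;-2.9 3.1 0 0 0 0 1;-3.5 3.75 0 0 0 0 1;-4.05 4.3 0 0 0 0 1;-4.3 4.58 0 0 0 0 1;-4.3 4.58 0 0 0 0 1;-4.3 4.58 0 0 0 0 1'; python3 -m creep '0 0 .5 0 0 0 1;0 0 1 0 0 0 1;0 0 1.4 0 0 0 1;0 0 1.4 0 0 0 1;0 0 1.4 0 0 0 1;0 0 1.4 0 0 0 1'; python3 - <<'E'
from h import *
held(roi=(180,230,460,365)); arow([484.3,12.7,28])
E
```

```text
clock: 36.98
eef_pos: [484.2, 12.2, 94.5]
tool_rot: [-3.141, 0.001, 0.012]
force: [0.6, 0.3, 0.4]
width: 35.1
clock: 37.48
eef_pos: [485.4, 13.8, 39.2]
tool_rot: [-3.141, -0.001, 0.015]
force: [0.7, -0.4, -0.4]
width: 35.2
rect [ 274  268   86   97 6562] cent [315.97653155 318.0246876 ] area 6562
[  1.  -22.3  -7.5]
[ 1.  25.2  4.5]
[ 1.  -2.7 -7.5]
avg [485.04  12.79  39.46] sd [0.29 0.23 0.21] [-3.1414e+00 -1.3000e-03  1.3700e-02]
row [-0.019  0.002  0.286] [-0.01 -0.08 -0.  ]
```

```bash
python3 -m creep '-.01 .01 .14 0 0 0 1;-.01 .01 .28 0 0 0 1;-.01 .01 .28 0 0 0 1;-.01 .01 .28 0 0 0 1'; python3 - <<'E'
from h import *
avg(3); print(ctrl.read_state()['force'])
E
python3 -m creep '0 0 0 0 0 0 .55;0 0 0 0 0 0 .48;0 0 0 0 0 0 .35;0 0 0 0 0 0 .2;0 0 -.5 0 0 0 .2;0 0 -1.3 0 0 0 .2;0 0 -2 0 0 0 0;0 0 -2 0 0 0 0;0 0 -2 0 0 0 0'; python3 - <<'E'
from h import *
c=cam('wrist'); save(c,'w12'); p,R=avg(6)
for u,v,ax,a in ellipses(c,'seat',(250,0,380,365)): print(round(u,1),round(v,1),np.round(p2w(c,[u,v],24)[0],1))
overlay(c,[(483.8,60.7,24,(255,0,0)),(484.4,12.8,36,(0,255,0)),(485.1,-35.2,36,(0,255,0))],(240,50,390,350),'ov12',3)
c=cam('top');save(c,'t12')
for ce,st in find(c,'chk',(190,150,400,235),20): print(np.round(ce,2),st,np.round(p2w(c,ce,12)[0],1))
E
```

```text
clock: 38.27
eef_pos: [483.8, 12.3, 27.1]
tool_rot: [3.141, 0.001, 0.014]
force: [-0.2, 0.4, -0.6]
width: 35.0
avg [483.79  12.26  27.22] sd [0.01 0.01 0.06] [3.1415e+00 7.0000e-04 1.3800e-02]
[-0.10260761 -1.02828792  0.30577846]
clock: 39.17
eef_pos: [485.2, 12.2, 109.1]
tool_rot: [-3.142, -0.004, 0.013]
force: [-1.1, 0.1, -0.1]
width: 85.5
avg [483.37  12.13 106.82] sd [0.13 0.16 0.21] [3.1414e+00 1.8000e-03 1.3800e-02]
311.4 167.7 [483.7  59.8  24. ]
```

View pics/ov12.png

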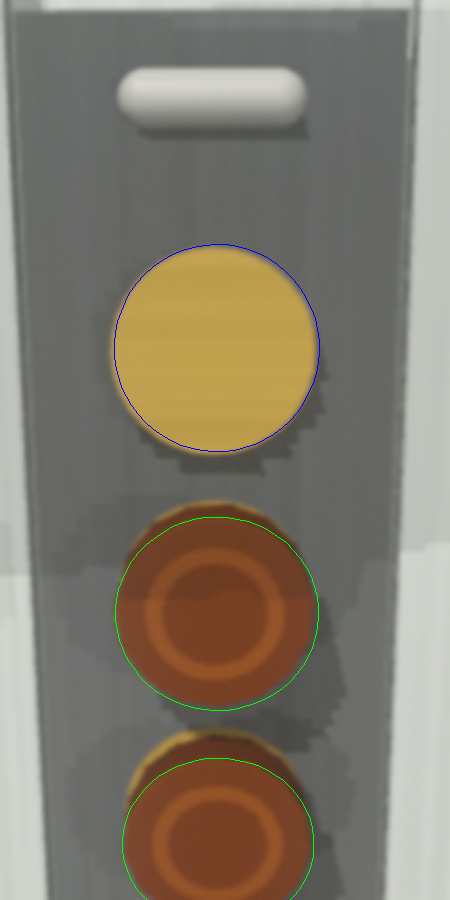

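View pics/t12.png

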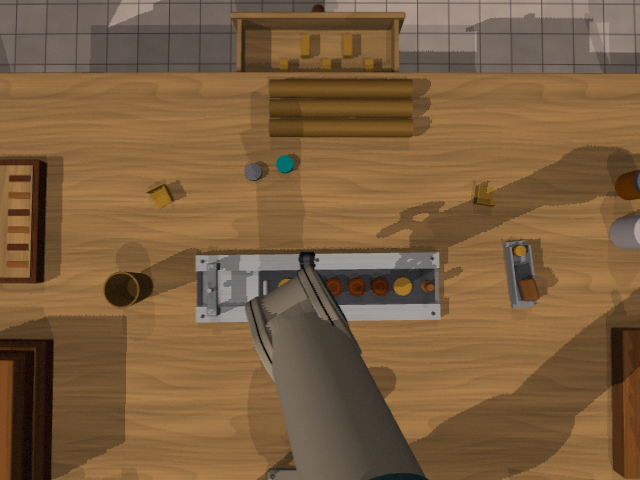

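All four are on seats 2–5, and the top view confirms the rest is undisturbed. Now back to the pull.

```bash
python3 - <<'E'
from h import *
arow([487.8,-229.5,108],n=5)
E
python3 -m creep '.02 .6 0 0 0 0 0;.03 1.5 0 0 0 0 0;.03 2.4 0 0 0 0 0;.03 3.3 0 0 0 0 0;.03 4.2 0 0 0 0 0;.03 5 0 0 0 0 0;.03 5.7 0 0 0 0 0;.03 6.04 0 0 0 0 0;.03 6.04 0 0 0 0 0;.03 6.04 0 0 0 0 0'; python3 -m creep '0 0 0 0 0 0 0;0 0 0 0 0 0 0'; python3 - <<'E'
from h import *
arow([487.8,-229.5,31],n=8)
c=cam('wrist'); save(c,'w13')
for u,v,ax,a in ellipses(c,'chk',(200,0,450,365)): print('w',round(u,1),round(v,1),np.round(p2w(c,[u,v],36)[0],1))
c=cam('top'); im=c['img'][230:340,180:450]; cv2.imwrite('pics/t13.png',cv2.resize(im,(800,326),interpolation=cv2.INTER_CUBIC)[:,:,::-1])
for k,z in (('seat',24),('chk',36)):
    for ce,st in find(c,k,(190,250,420,325),40): print(k,np.round(ce,2),st,np.round(p2w(c,ce,z)[0],1))
E
```

```text
avg [483.89  12.36 107.31] sd [0.1  0.02 0.16] [-3.1416e+00  6.0000e-04  1.3900e-02]
row [ 0.014  6.047 -0.018] [-0.    0.04  0.01]
clock: 40.65
eef_pos: [488.3, -229.7, 107.5]
tool_rot: [-3.141, 0.0, 0.012]
force: [-0.5, 0.6, -0.1]
width: 85.4
clock: 40.82
eef_pos: [488.9, -227.3, 107.7]
tool_rot: [-3.141, -0.0, 0.016]
force: [-0.3, -0.4, 0.3]
width: 85.6
avg [ 488.8  -228.33  107.74] sd [0.08 0.53 0.04] [-3.1414e+00 -1.0000e-04  1.5300e-02]
row [-0.026  0.029  1.919] [-0.01 -0.    0.09]
w 314.8 69.2 [ 488.  -131.7   36. ]
seat [402.18 285.91] [394 278  17  17 203] [ 487.  -178.3   24. ]
seat [286.75 286.97] [279 279  17  18 193] [484.2  61.2  24. ]
seat [310.1  287.04] [302 279  17  17 186] [484.2  12.7  24. ]
chk [318.8  270.48] [311 262  17  18 231] [519.   -5.4  36. ]
chk [332.82 286.98] [325 278  17  19 241] [485.3 -34.2  36. ]
chk [356.22 286.53] [347 278  19  18 238] [486.4 -82.1  36. ]
chk [379.55 286.2 ] [371 278  18  18 245] [ 487.1 -129.9   36. ]
```

View pics/t13.png

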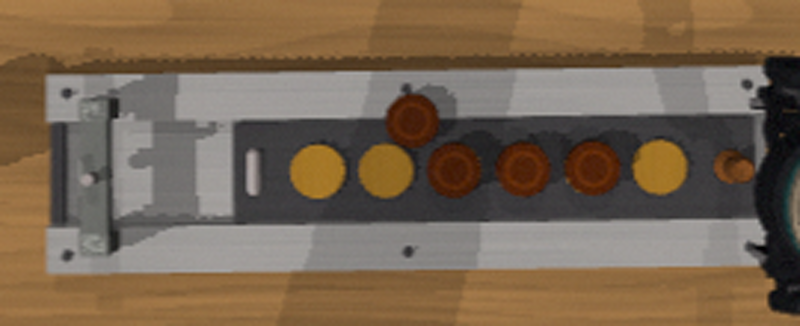

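View pics/w13.png

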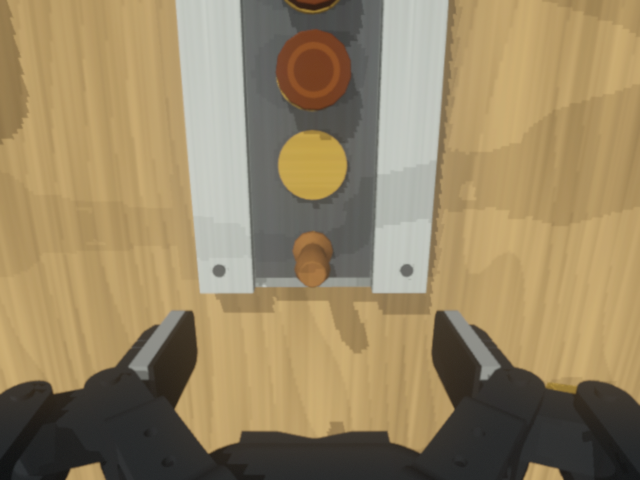

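Checker D was knocked off seat 5 as the task warned, and now lies at about (519,-5) on deck level. I'll pick it with the jaws along y, which clears its neighbours, and put it on empty seat 6.

```bash
python3 - <<'E'
from h import *
c=cam('top'); print(p2w(c,[318.8,270.48],32))
arow([519,-5.4,108],yaw=-1.557,n=4)
E
```

```text
[[518.84371318  -5.34544944  32.        ]]
avg [ 488.59 -229.31  107.63] sd [0.02 0.02 0.01] [-3.1416 -0.      0.0137]
row [ 0.837 -5.587 -0.009] [-0.   -0.   89.99]
```

```bash
python3 -m creep '.1 -.6 0 0 0 7 0;.2 -1.4 0 0 0 14 0;.35 -2.2 0 0 0 21 0;.45 -3 0 0 0 28 0;.55 -3.8 0 0 0 35 0;.7 -4.6 0 0 0 42 0;.8 -5.3 0 0 0 49 0;.84 -5.59 0 0 0 56 0;.84 -5.59 0 0 0 63 0;.84 -5.59 0 0 0 70 0'; python3 -m creep '0 0 0 0 0 7 0;0 0 0 0 0 14 0;0 0 0 0 0 20 0;0 0 0 0 0 20 0;0 0 0 0 0 20 0;0 0 0 0 0 20 0'; python3 - <<'E'
from h import *
c=cam('wrist'); save(c,'w14')
for u,v,ax,a in ellipses(c,'chk',(200,50,450,330)): print('w',round(u,1),round(v,1),np.round(p2w(c,[u,v],32)[0],1))
arow([518.8,-5.4,45],yaw=-1.557,n=8)
E
```

```text
clock: 42.4
eef_pos: [519.3, -3.4, 107.7]
tool_rot: [-3.141, 0.001, -1.211]
force: [1.0, 0.7, -0.0]
width: 85.4
clock: 42.9
eef_pos: [519.1, -5.1, 107.7]
tool_rot: [-3.142, 0.0, -1.554]
force: [0.3, -0.7, -1.3]
width: 85.5
w 436.3 309.0 [487.2 -79.   32. ]
w 360.3 307.4 [487.7 -33.6  32. ]
w 316.5 268.2 [512.   -7.3  32. ]
avg [519.13  -5.32 107.64] sd [0.01 0.03 0.01] [-3.1415e+00  2.0000e-04 -1.5565e+00]
row [0.002 0.008 1.566] [-0.    0.01  0.03]
```

View pics/w14.png

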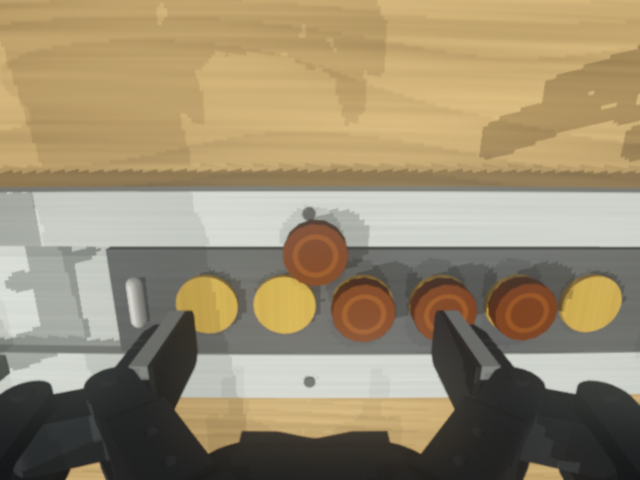

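```bash
python3 - <<'E'
from h import *
c=cam('wrist')
overlay(c,[(518.8,-5.4,32,(0,255,0)),(518.8,-5.4,20,(0,0,255)),(484.4,12.8,24,(255,0,0)),(485.1,-35.2,36,(255,255,0))],(230,200,420,350),'ov14',4)
E
```

```text
(no output)
```

View pics/ov14.png

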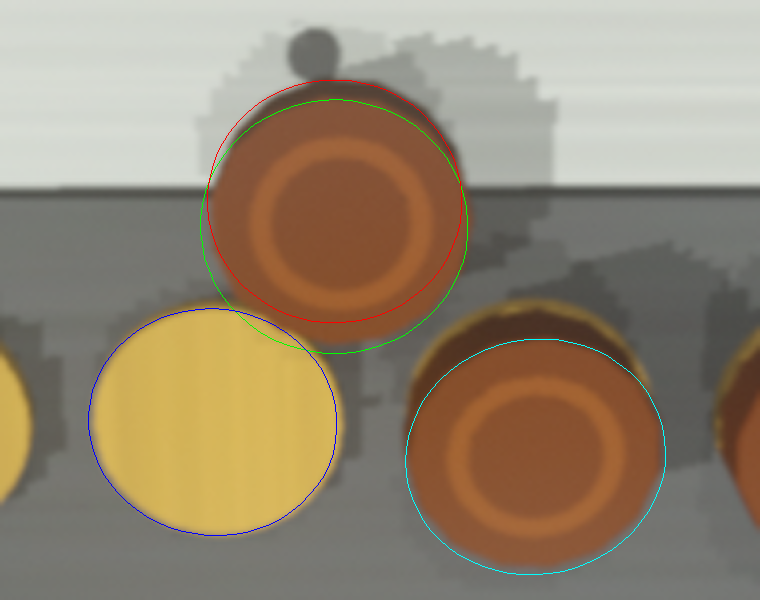

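```bash
python3 -m creep '.02 0 .8 0 0 0 0;.02 0 1.4 0 0 0 0;.02 0 1.8 0 0 0 0;.02 0 2.08 0 0 0 .1;.02 0 2.08 0 0 0 .3;.02 0 2.08 0 0 0 .6;.02 0 2.08 0 0 0 1;.02 0 2.08 0 0 0 1;.02 0 2.08 0 0 0 1;.02 0 2.08 0 0 0 1'; python3 -m creep '0 0 0 0 0 0 1;0 0 0 0 0 0 1'; python3 - <<'E'
from h import *
avg(3)
E
```

```text
clock: 44.23
eef_pos: [519.9, -6.1, 25.9]
tool_rot: [-3.139, -0.0, -1.557]
force: [-1.7, -0.2, 7.0]
width: 34.3
clock: 44.4
eef_pos: [520.0, -6.1, 25.9]
tool_rot: [-3.139, 0.0, -1.557]
force: [-1.0, 0.2, 7.4]
width: 34.3
avg [519.97  -6.08  25.87] sd [0.   0.   0.01] [-3.1393 -0.     -1.5571]
```

```bash
python3 -m creep '0 0 -.3 0 0 0 1;0 0 -.8 0 0 0 1;0 0 -1.3 0 0 0 1;0 0 -1.3 0 0 0 1;0 0 -1.3 0 0 0 1;0 0 -1.3 0 0 0 1'; python3 - <<'E'
from h import *
held(roi=(180,230,460,365))
c=cam('wrist'); save(c,'w15')
arow([483.8,60.8,76],yaw=-1.557,n=8)
c=cam('top')
for k,z in (('seat',24),('chk',36)):
    for ce,st in find(c,k,(190,250,420,325),40): print(k,np.round(ce,2),st,np.round(p2w(c,ce,z)[0],1))
E
```

```text
clock: 45.05
eef_pos: [519.1, -6.0, 76.5]
tool_rot: [-3.141, 0.0, -1.557]
force: [-0.5, -0.8, -0.4]
width: 34.6
rect [ 273  316   86   45 1738] cent [318.43785961 340.05178366] area 1738
[ 2.3 -4.6 -7.5]
[ 2.5 22.2  4.5]
[ 2.3  5.3 -7.5]
avg [518.76  -6.05  75.9 ] sd [0.18 0.02 0.19] [ 3.1406 -0.     -1.557 ]
row [-1.683  0.851 -0.002] [ 0.06 -0.   -0.  ]
seat [402.24 285.99] [394 278  17  17 193] [ 486.8 -178.4   24. ]
chk [379.62 286.14] [371 277  18  19 242] [ 487.3 -130.    36. ]
chk [359.57 286.66] [356 278   9  18 129] [486.1 -89.   36. ]
```

View pics/w15.png

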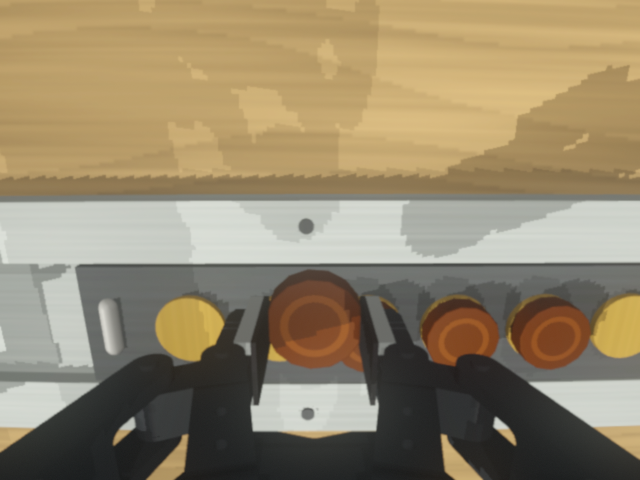

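```bash
python3 -m creep '-.4 .2 0 0 0 0 1;-.9 .45 0 0 0 0 1;-1.4 .7 0 0 0 0 1;-1.68 .86 0 0 0 0 1;-1.68 .86 0 0 0 0 1;-1.68 .86 .5 0 0 0 1;-1.68 .86 .9 0 0 0 1;-1.68 .86 .9 0 0 0 1;-1.68 .86 .9 0 0 0 1;-1.68 .86 .9 0 0 0 1'; python3 - <<'E'
from h import *
c=cam('wrist'); save(c,'w16')
arow([483.8,60.8,29.5],yaw=-1.557,n=8)
E
```

```text
clock: 46.43
eef_pos: [484.4, 60.0, 40.9]
tool_rot: [-3.141, -0.0, -1.558]
force: [0.5, -0.2, -0.0]
width: 34.5
avg [484.27  60.59  41.  ] sd [0.23 0.13 0.2 ] [-3.1405e+00  1.0000e-04 -1.5573e+00]
row [-0.005  0.012  0.288] [-0.06  0.01 -0.02]
```

View pics/w16.png

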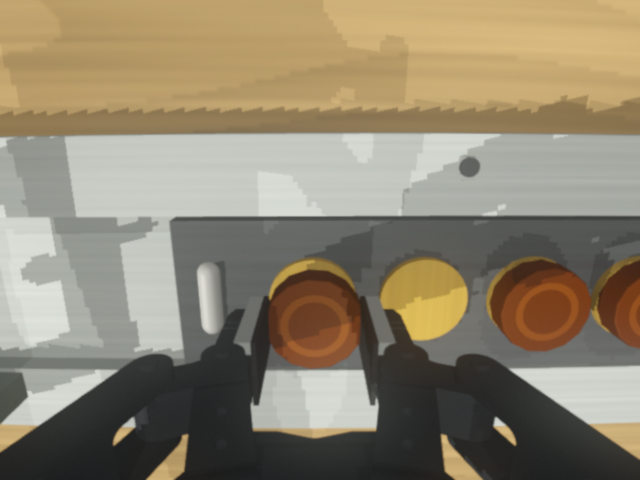

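```bash
python3 -m creep '0 .01 .14 0 0 0 1;0 .01 .27 0 0 0 1;0 .01 .27 0 0 0 1;0 .01 .27 0 0 0 1'; python3 - <<'E'
from h import *
avg(3); print(ctrl.read_state()['force'])
E
python3 -m creep '0 0 0 0 0 0 .55;0 0 0 0 0 0 .48;0 0 0 0 0 0 .38;0 0 0 0 0 0 .3;0 0 0 0 0 0 .3;0 0 -.5 0 0 0 .3;0 0 -1.3 0 0 0 .3;0 0 -2 0 0 0 0;0 0 -2 0 0 0 0;0 0 -2 0 0 0 0'; python3 - <<'E'
from h import *
c=cam('wrist'); save(c,'w17'); p,R=avg(6)
overlay(c,[(484.4,12.8,24,(255,0,0)),(485.1,-35.2,36,(0,255,0)),(483.8,60.8,36,(0,255,0)),(485.8,-83.2,36,(0,255,0))],(230,200,530,350),'ov17',2.6)
E
```

```text
clock: 47.22
eef_pos: [483.6, 60.8, 29.8]
tool_rot: [-3.141, 0.0, -1.557]
force: [-0.6, -0.4, 8.8]
width: 34.1
avg [483.58  60.75  29.82] sd [0.01 0.01 0.01] [-3.1411e+00  1.0000e-04 -1.5570e+00]
[-1.4185038  -0.25863406  9.22616331]
clock: 48.2
eef_pos: [484.5, 60.9, 110.9]
tool_rot: [-3.138, 0.001, -1.557]
force: [-0.6, 0.8, 0.2]
width: 85.1
avg [482.64  60.58 108.7 ] sd [0.14 0.04 0.2 ] [ 3.1396e+00 -3.0000e-04 -1.5570e+00]
```

View pics/ov17.png

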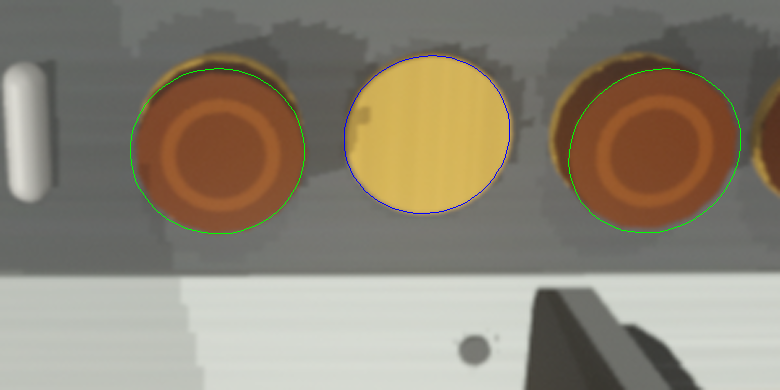

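All are seated within about 1 mm. Back to the pull, then a check with the top camera.

```bash
python3 - <<'E'
from h import *
arow([487.9,-229.5,108],yaw=0.0137,n=4)
E
python3 -m creep '.6 -.02 0 0 0 -7 0;1.4 -.03 0 0 0 -14 0;2.2 -.03 0 0 0 -21 0;3 -.03 0 0 0 -28 0;3.8 -.03 0 0 0 -35 0;4.6 -.03 0 0 0 -42 0;5.4 -.03 0 0 0 -49 0;6.2 -.03 0 0 0 -56 0;6.9 -.03 0 0 0 -63 0;7.25 -.03 0 0 0 -70 0'
```

```text
avg [483.09  60.62 109.1 ] sd [0.13 0.02 0.17] [ 3.1405e+00 -2.0000e-04 -1.5571e+00]
row [ 7.254 -0.021  0.029] [ 6.e-02  4.e-02 -9.e+01]
clock: 49.58
eef_pos: [487.8, -234.3, 109.4]
tool_rot: [3.139, -0.001, -0.335]
force: [-0.9, 0.5, 0.1]
width: 85.7
```

```bash
python3 -m creep '0 0 0 0 0 -7 0;0 0 0 0 0 -14 0;0 0 0 0 0 -20 0;0 0 0 0 0 -20 0;0 0 0 0 0 -20 0;0 0 0 0 0 -20 0'; python3 - <<'E'
from h import *
c=cam('top'); im=c['img'][230:340,180:450]; cv2.imwrite('pics/t18.png',cv2.resize(im,(800,326),interpolation=cv2.INTER_CUBIC)[:,:,::-1])
for k,z in (('seat',24),('chk',36)):
    for ce,st in find(c,k,(190,250,420,325),40): print(k,np.round(ce,2),st,np.round(p2w(c,ce,z)[0],1))
arow([488,-229.5,31],n=8)
E
```

```text
clock: 50.08
eef_pos: [488.5, -229.3, 109.6]
tool_rot: [-3.142, 0.0, 0.011]
force: [0.3, 0.0, -0.0]
width: 85.4
seat [402.15 285.97] [394 278  17  17 203] [ 486.8 -178.3   24. ]
seat [309.89 286.65] [302 279  17  17 158] [485.   13.2  24. ]
chk [332.73 286.96] [325 278  17  19 237] [485.4 -34.   36. ]
chk [356.19 286.54] [347 278  18  18 243] [486.3 -82.   36. ]
chk [379.58 286.07] [371 278  18  18 242] [ 487.4 -129.9   36. ]
chk [286.59 287.82] [278 279  18  18 229] [483.4  60.6  36. ]
avg [ 488.67 -229.16  109.69] sd [0.02 0.03 0.01] [ 3.1414 -0.      0.0133]
row [-0.017  0.008  1.967] [ 0.01 -0.   -0.02]
```

View pics/t18.png

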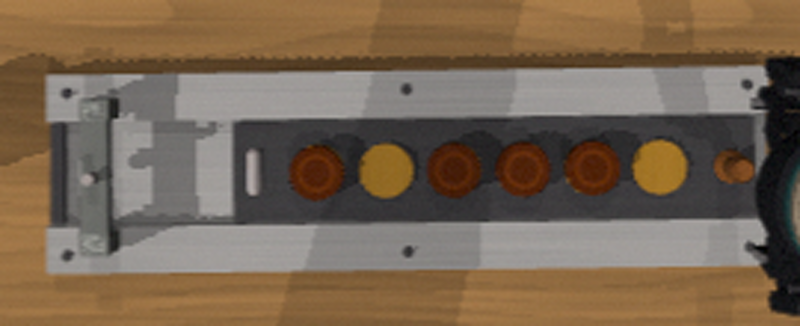

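```bash
python3 -m creep '-.02 .01 .8 0 0 0 0;-.02 .01 1.6 0 0 0 0;-.02 .01 1.97 0 0 0 0;-.02 .01 1.97 0 0 0 .2;-.02 .01 1.97 0 0 0 .5;-.02 .01 1.97 0 0 0 .8;-.02 .01 1.97 0 0 0 1;-.02 .01 1.97 0 0 0 1;-.02 .01 1.97 0 0 0 1'; python3 -m creep '0 0 0 0 0 0 1;0 0 0 0 0 0 1;0 0 0 0 0 0 1'; python3 - <<'E'
from h import *
avg(3)
c=cam('top')
for k,z in (('seat',24),('chk',36)):
    for ce,st in find(c,k,(190,250,420,325),40): print(k,np.round(ce,2),st,np.round(p2w(c,ce,z)[0],1))
E
```

```text
clock: 51.28
eef_pos: [487.8, -230.2, 32.1]
tool_rot: [3.14, -0.0, 0.013]
force: [-1.8, -0.5, 9.0]
width: 16.4
clock: 51.53
eef_pos: [487.7, -230.2, 32.2]
tool_rot: [3.14, -0.0, 0.013]
force: [-1.4, 0.4, 6.8]
width: 16.4
avg [ 487.74 -230.23   32.15] sd [0.02 0.   0.01] [ 3.1403e+00 -4.0000e-04  1.3200e-02]
seat [402.26 285.75] [394 278  17  17 194] [ 487.3 -178.5   24. ]
seat [309.94 286.8 ] [302 279  17  17 171] [484.7  13.   24. ]
chk [332.9  286.96] [325 278  17  19 236] [485.4 -34.3  36. ]
chk [356.03 286.67] [348 278  18  18 239] [486.1 -81.7  36. ]
chk [379.55 286.11] [371 278  18  18 246] [ 487.3 -129.9   36. ]
chk [286.49 287.73] [278 279  18  18 237] [483.6  60.8  36. ]
```

```bash
python3 -m creep '0 -.02 0 0 0 0 1;0 -.06 0 0 0 0 1;0 -.12 0 0 0 0 1;0 -.2 0 0 0 0 1;0 -.28 0 0 0 0 1;0 -.36 0 0 0 0 1;0 -.44 0 0 0 0 1;0 -.5 0 0 0 0 1;0 -.54 0 0 0 0 1;0 -.56 0 0 0 0 1'; python3 -m creep '0 -.02 0 0 0 0 1;0 -.06 0 0 0 0 1;0 -.12 0 0 0 0 1;0 -.2 0 0 0 0 1;0 -.28 0 0 0 0 1;0 -.36 0 0 0 0 1;0 -.44 0 0 0 0 1;0 -.5 0 0 0 0 1;0 -.54 0 0 0 0 1;0 -.56 0 0 0 0 1'; python3 -m creep '0 -.02 0 0 0 0 1;0 -.06 0 0 0 0 1;0 -.12 0 0 0 0 1;0 -.2 0 0 0 0 1;0 -.28 0 0 0 0 1;0 -.36 0 0 0 0 1;0 -.44 0 0 0 0 1;0 -.5 0 0 0 0 1;0 -.54 0 0 0 0 1;0 -.56 0 0 0 0 1'; python3 - <<'E'
from h import *
avg(3)
c=cam('scene'); im=c['img'][150:300,180:420]; cv2.imwrite('pics/s19.png',cv2.resize(im,(800,500),interpolation=cv2.INTER_CUBIC)[:,:,::-1])
c=cam('top')
for k,z in (('seat',24),('chk',36)):
    for ce,st in find(c,k,(190,250,420,325),40): print(k,np.round(ce,2),st,np.round(p2w(c,ce,z)[0],1))
E
```

```text
clock: 52.57
eef_pos: [487.4, -208.4, 32.2]
tool_rot: [3.139, -0.0, 0.013]
force: [-2.8, -0.9, 7.2]
width: 16.0
clock: 53.4
eef_pos: [487.0, -185.9, 32.1]
tool_rot: [3.14, -0.0, 0.013]
force: [-2.6, -1.0, 7.4]
width: 16.5
clock: 54.23
eef_pos: [486.7, -163.5, 32.1]
tool_rot: [3.14, -0.0, 0.013]
force: [-2.0, -1.0, 7.8]
width: 16.4
avg [ 486.67 -163.27   32.13] sd [0.01 0.   0.01] [ 3.1399e+00 -2.0000e-04  1.3000e-02]
seat [370.08 286.31] [362 278  17  18 192] [ 486.  -111.7   24. ]
seat [277.52 287.26] [270 279  17  18 182] [483.5  80.4  24. ]
chk [347.11 286.52] [339 278  17  18 236] [486.3 -63.4  36. ]
chk [300.32 287.41] [292 279  18  18 236] [484.3  32.4  36. ]
chk [323.69 287.04] [315 279  18  18 238] [485.2 -15.5  36. ]
chk [254.19 288.25] [246 280  18  18 242] [482.3 127.1  36. ]
```

View pics/s19.png

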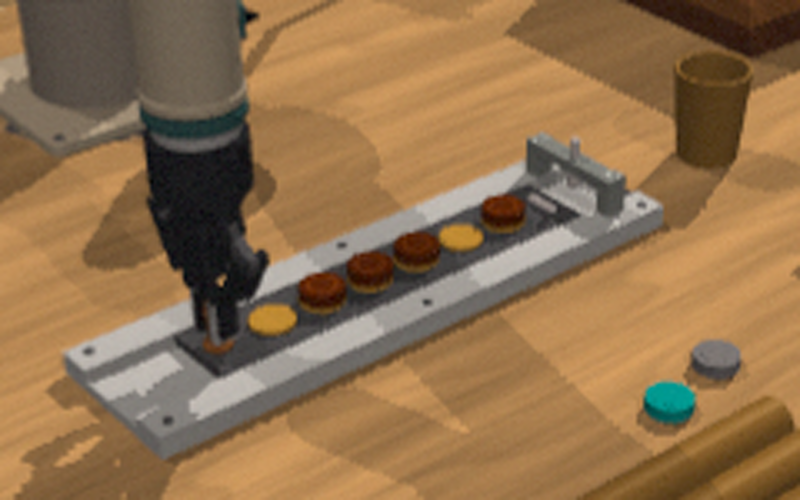

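```bash
python3 -m creep '0 -.02 0 0 0 0 1;0 -.06 0 0 0 0 1;0 -.12 0 0 0 0 1;0 -.2 0 0 0 0 1;0 -.28 0 0 0 0 1;0 -.36 0 0 0 0 1;0 -.44 0 0 0 0 1;0 -.52 0 0 0 0 1;0 -.6 0 0 0 0 1;0 -.65 0 0 0 0 1'; python3 -m creep '0 -.02 0 0 0 0 1;0 -.05 0 0 0 0 1;0 -.08 0 0 0 0 1;0 -.11 0 0 0 0 1;0 -.14 0 0 0 0 1;0 -.17 0 0 0 0 1'
```

```text
clock: 55.32
eef_pos: [486.3, -137.8, 32.1]
tool_rot: [3.139, -0.0, 0.013]
force: [-1.1, -2.6, 7.9]
width: 16.0
clock: 55.82
eef_pos: [486.1, -131.8, 32.1]
tool_rot: [3.138, 0.0, 0.012]
force: [-1.3, -5.5, 7.2]
width: 16.2
```

```bash
python3 -m creep '0 -.025 0 0 0 0 1;0 -.05 0 0 0 0 1;0 -.075 0 0 0 0 1;0 -.1 0 0 0 0 1;0 -.125 0 0 0 0 1;0 -.15 0 0 0 0 1;0 -.175 0 0 0 0 1;0 -.2 0 0 0 0 1;0 -.225 0 0 0 0 1;0 -.25 0 0 0 0 1'
```

```text
clock: 56.65
eef_pos: [486.0, -123.9, 32.1]
tool_rot: [3.136, 0.0, 0.01]
force: [-2.2, -6.4, 7.7]
width: 16.1
```

```bash
python3 -m creep '0 -.02 0 0 0 0 1;0 -.04 0 0 0 0 1;0 -.06 0 0 0 0 1;0 -.08 0 0 0 0 1;0 -.1 0 0 0 0 1;0 -.12 0 0 0 0 1'
```

```text
clock: 57.15
eef_pos: [485.9, -120.2, 32.2]
tool_rot: [3.135, 0.0, 0.01]
force: [-1.1, -12.8, 5.7]
width: 16.2
```

```bash
python3 -m creep '0 -.03 0 0 0 0 1;0 -.05 0 0 0 0 1;0 -.05 0 0 0 0 1'; python3 - <<'E'
from h import *
avg(3)
c=cam('top')
for k,z in (('seat',24),('chk',36)):
    for ce,st in find(c,k,(180,250,420,325),40): print(k,np.round(ce,2),st,np.round(p2w(c,ce,z)[0],1))
c=cam('scene'); im=c['img'][150:300,180:420]; cv2.imwrite('pics/s20.png',cv2.resize(im,(800,500),interpolation=cv2.INTER_CUBIC)[:,:,::-1])
E
```

```text
clock: 57.4
eef_pos: [485.9, -120.2, 32.2]
tool_rot: [3.132, 0.001, 0.008]
force: [-0.4, -13.9, 5.7]
width: 16.4
avg [ 485.93 -120.23   32.18] sd [0.03 0.02 0.01] [3.1324e+00 5.0000e-04 8.2000e-03]
seat [349.51 286.58] [341 279  17  17 178] [485.3 -69.1  24. ]
seat [257.16 287.75] [249 280  17  17 183] [482.4 122.7  24. ]
chk [326.25 286.74] [318 278  18  18 238] [485.8 -20.7  36. ]
chk [279.54 287.61] [271 279  18  18 235] [483.8  75.   36. ]
chk [302.79 287.25] [295 279  17  18 231] [484.6  27.4  36. ]
chk [233.37 288.56] [225 280  18  18 252] [481.5 169.8  36. ]
```

View pics/s20.png

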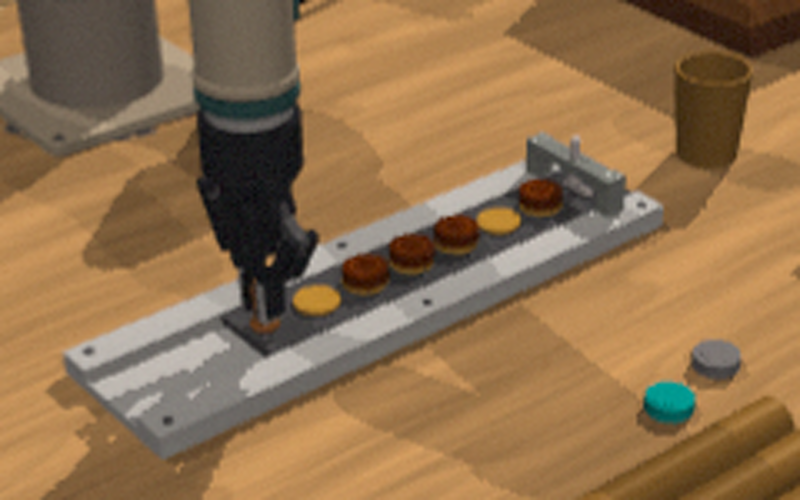

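```bash
python3 -m creep '0 .03 0 0 0 0 1;0 .06 0 0 0 0 1;0 .06 0 0 0 0 1'; python3 -m creep '0 0 0 0 0 0 .75;0 0 0 0 0 0 .6;0 0 0 0 0 0 .4;0 0 0 0 0 0 .2;0 0 0 0 0 0 0;0 0 0 0 0 0 0;0 0 -.6 0 0 0 0;0 0 -1.4 0 0 0 0;0 0 -2 0 0 0 0;0 0 -2 0 0 0 0'; python3 - <<'E'
from h import *
c=cam('top')
for k,z in (('seat',24),('chk',36)):
    for ce,st in find(c,k,(180,250,420,325),40): print(k,np.round(ce,2),st,np.round(p2w(c,ce,z)[0],1))
c=cam('wrist'); save(c,'w21'); avg(5)
E
```

```text
clock: 57.9
eef_pos: [485.9, -120.3, 32.2]
tool_rot: [3.135, 0.0, 0.01]
force: [-1.9, -8.6, 7.0]
width: 16.2
clock: 58.73
eef_pos: [489.0, -115.2, 114.6]
tool_rot: [3.141, -0.007, 0.014]
force: [0.2, 0.9, 0.2]
width: 85.5
seat [257.2 287.3] [249 279  17  18 188] [483.3 122.7  24. ]
seat [349.59 286.27] [342 279  16  16 184] [486.  -69.2  24. ]
chk [326.2  286.76] [318 278  18  18 242] [485.8 -20.6  36. ]
chk [279.43 287.78] [271 279  18  18 229] [483.4  75.2  36. ]
chk [302.96 287.36] [295 279  17  18 233] [484.4  27.   36. ]
chk [233.35 288.56] [225 280  18  18 248] [481.6 169.8  36. ]
avg [ 485.54 -115.26  110.06] sd [0.21 0.13 0.33] [-3.1414e+00  1.6000e-03  1.3800e-02]
```

View pics/w21.png

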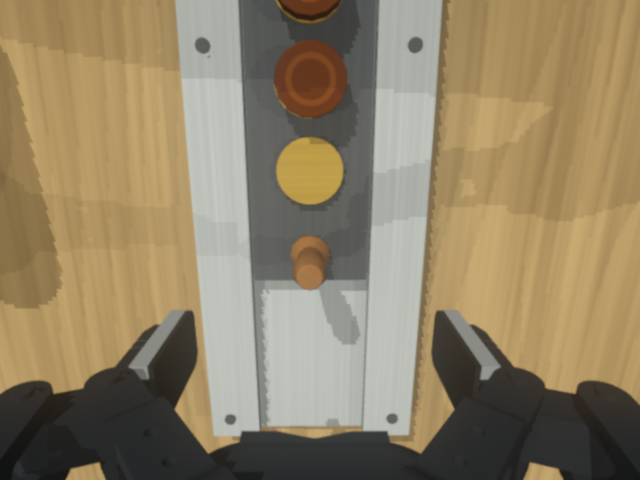

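```bash
python3 -m creep '0 0 -.5 0 0 0 0;0 0 -.5 0 0 0 0;0 0 -.5 0 0 0 0;0 0 -.5 0 0 0 0;0 0 -.5 0 0 0 0'; python3 - <<'E'
from h import *
c=cam('top'); im=c['img'][230:340,180:450]; cv2.imwrite('pics/t22.png',cv2.resize(im,(800,326),interpolation=cv2.INTER_CUBIC)[:,:,::-1])
for k,z in (('seat',24),('chk',36)):
    for ce,st in find(c,k,(180,250,420,325),40): print(k,np.round(ce,2),np.round(p2w(c,ce,z)[0],1))
for t in ('dice_cup','block_plane','corner_a'): print(t,[np.round(o['rect']).tolist() for o in ctrl.boxes_of('top',t) if o['score']>.4])
E
```

```text
clock: 59.5
eef_pos: [485.6, -115.3, 130.0]
tool_rot: [-3.141, 0.001, 0.014]
force: [-1.4, -0.0, -0.5]
width: 85.0
seat [257.2  287.69] [482.5 122.6  24. ]
seat [349.62 286.7 ] [485.1 -69.3  24. ]
chk [326.16 286.75] [485.8 -20.5  36. ]
chk [279.44 287.67] [483.6  75.2  36. ]
chk [302.78 287.31] [484.5  27.4  36. ]
chk [233.46 288.44] [481.8 169.6  36. ]
dice_cup [[100.0, 273.0, 156.0, 309.0]]
block_plane [[502.0, 240.0, 541.0, 308.0]]
corner_a [[151.0, 186.0, 170.0, 208.0]]
```

View pics/t22.png

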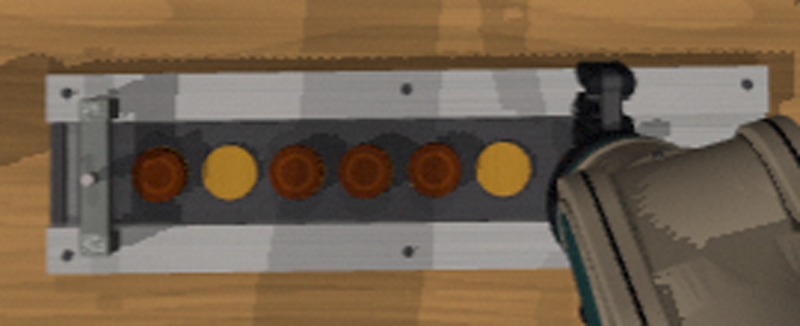

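All four checkers sit centred on seats 2, 3, 4 and 6, and the carriage stays home with the gripper clear.

```bash
python3 -c "
from cell import ctrl
print(ctrl.finish_job())"
```

```text
the job is handed in; nothing more can be done
None
```

The jig is loaded and clicked home, and I handed the job in at about 60 s. No verdict is reported.

- **Steps done:** I drew the carriage back to the loading stop by the pull. Then I laid the four tortoiseshell checkers on seats 2, 3, 4 and 5. Last, I pushed the carriage slowly through the detent with the pull gripped.
- **Corrections:** The first checker (seat 2) landed about 2.3 mm off, so I gripped it again and re-centred it. The one on seat 5 was knocked off while the arm was away. I picked it up and put it on seat 6 instead.
- **Carriage check:** The seats had moved 109 to 110 mm in the pictures. The carriage stayed there after I let go of the pull.
- **Checker check:** In the last top view the checkers were within about 1.3 mm of their seat centres. That is roughly the camera's accuracy, and the limit is 4 mm.
- **Other things:** The dice cup, the block plane and one corner protector showed no visible move. The last network call did not find the second corner protector. It looked unmoved in the top view taken after the checkers were first placed, and I did not go near it.

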